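Gauge the rebushed lever pivot of a chip cutter

ROBOT

A 7-joint arm with a two-finger parallel gripper is mounted at the origin on the work surface. World frame = base frame: x ahead of the robot, y to its left, z up, the work surface at z = 0. Lengths are in mm, angles in rad, forces in N, time in s.
With the tool pointing down it reaches from about 400 to 850 mm from the base axis. Payload 10.4 kg.
Tool frame: the origin (TCP) lies on the centre line of the jaws, within the pads' length; the fingertips stand 25 mm ahead of it and the grasp point (between the pads) lies 6 mm ahead of it; x points along the fingers, z is the direction in which the jaws open and shut, and the axes are right-handed (so a half turn about x gives the same grasp; the last joint's range is limited). The gripper opens to 87 mm and grips with 3 to 60 N. Pads are 19 mm wide; open, the fingers measure 117 mm over their backs; the gripper's body (75 mm by 190 mm) begins 51 mm behind the grasp point.
Start: joints at [-1.218, 0.332, -0.065, 1.46, 0.022, 1.35, -0.088], TCP at [229.374, 581.409, 247.576] pointing down, gripper open.
Joint ranges: [-2.6, 2.6], [-0.5, 2.12], [-1.47, 1.34], [0.16, 2.42], [-1.27, 4.41], [0.06, 2.06], [-2.6, 2.6]. Speed limits (rad/s): [2.22, 2.22, 2.79, 2.79, 3.14, 3.14, 3.14].

INTERFACE

Orientations are given as a unit quaternion [x, y, z, w].
In Python, from rig import readout, eyes, job gives the robot as it stands.
- The arm moves only by the tool arm_command, never from a script. Its argument "plan" is one flat list of numbers, 7 for each row, row after row: the turn, a rotation vector about the tool's x, y, z in rad, then the shift along the tool's x, y, z in mm, then the finger opening in mm, from 0 to 87. A call has 1 to 12 rows; each row is the pose to reach, as a shift and turn from the pose measured when the call began, along the tool's axes at that moment; what a row does not reach only later rows make up. A row lasts 1/10 s, in which the tool goes at most 50 mm and 8.59 degrees, less where a joint would pass 70% of its speed; a pose out of reach is approached as far as the arm can. A call with a gripper value outside its range is refused whole. The fingers move at their own pace and stop on an object; the grip force is fixed at half the most. Time passes only in rows, so rows that repeat a pose let the fingers close. It gives the time, the measured TCP pose, the force and the opening at its end, in the units of the state.
- readout.sense(): the state, without advancing time (a new reading comes with each control period).
- eyes.read_camera(name): name is "side" or "top" or "wrist"; returns a dict with "frame" (480x640x3 uint8, red, green, blue), "intrinsics" (3x3 intrinsics, pixels), "rvec" (rotation vector, rad) and "tvec" (3), from world to camera coordinates, as OpenCV has them; the wrist camera has in their place "tool_from_camera" (4x4, takes a point from camera to tool coordinates, whose origin is the TCP and whose axes are the tool frame's). Camera axes: x right, y down, z forward; pixel columns grow to the right and rows downward; lengths in mm; the calibration is good to about 2 mm. A picture is of the moment at which its call begins: read the wrist's pose just before it. There is no depth.
- job.job_done(): hands the job in, once; it reports no verdict.
The state is a dict: "clock": time; "joint_pos": joint angles; "joint_velocities": joint speeds; "joint_torque": joint torques, N m; "tool_pos": TCP position; "tcp_rot": TCP orientation; "wrist_force": force on the tool from outside, world axes, zero at the start; "wrist_torque": the same for the moment, N m; "grip_width": finger opening in mm.
Only numpy, scipy, OpenCV 4.12 (cv2) and the standard library are available. Lean on these libraries where they do the work, as an engineer would, in place of code of your own. Each camera call takes 0.05 s, during which the arm holds its last target.

TASK

The lever pivot of the chip cutter has just had a new bronze bush pressed in. Gauge its bore with the double-ended plug gauge: slide the green go end in, from either mouth, until its green collar sits snugly against the bush, draw it out, then hold the red no-go end square and centred in either mouth and press with about a kilo (10 N) for a second, so that it is seen to be refused, and lay the gauge back in its two V rests. Work by feel, never pushing the gauge against the cutter with more than one and a half kilos (15 N), and leave everything else on the bench where it lies.

Things in the scene. Friction and masses are not known exactly. Their poses are not given: they have to be found in the camera images.
- cutter: Low stainless potato chip cutter, fixed on the bench, 430 mm long and 130 mm wide, lever removed. Origin on the bench straight below the pivot boss; x runs from the pivot bracket to the pusher (plate 126 mm from the pivot, top 142 mm up) and the knife grid (315 mm away, top 184 mm up); y is the direction of the pivot bore; z up. Its base reaches 67 mm behind the pivot and is 40 mm high.
- boss (a point): Middle of the top of the grey-painted cast pivot boss, 27 mm straight above the bore's centre. The boss is 54 mm in diameter and 30 mm long along y, axis level, 135 mm above the bench, on a web 18 mm thick and a foot 86 mm wide (y), 52 mm high. Beside it, above that foot and the base, both sides are free.
- bore (a point): Centre of the boss, on the axis of the bore; y along the bore. The bronze bush is 38 mm outside, 42 mm long, bore 26 mm right through, mouths countersunk 2 mm at 45 degrees (to 30 mm), oiled. It cannot shift and is central in the boss, but lengthwise was pressed in by eye: its middle is up to 4 mm to either side of this point, so each end face is 17 to 25 mm from it.
- gauge: Double-ended plug gauge, about 0.32 kg, 140 mm long. Origin in the middle of its round handle, on its axis, near its balance point; x along the gauge towards the go end. Handle 22 mm in diameter, 72 mm long, then at each end a collar 36 mm in diameter and 5 mm thick (36 to 41 mm from the origin): green at the go end, red at the no-go end; beyond the collars the steel measuring ends.
- go_collar: The green collar, fixed part of the gauge, the stop that meets the bush's face when the go end is fully in. Its pose is given at the gauge's origin (middle of the handle); its outer face lies at x = +41 mm.
- go_middle (a point): Middle of the steel go end, on the gauge's axis, 61 mm from the handle's middle. The go end is 25 mm in diameter and 40 mm long (x = +41 to +81 mm), its nose bevelled 2 mm. It slides freely in the bush when in line.
- nogo_end: The red collar with the steel no-go end, fixed part of the gauge: 29 mm in diameter, 18 mm long (x = -41 to -59 mm), nose bevelled 2 mm. Pose given at the gauge's origin. Its nose centres itself in the countersink of the bush and stops about 2.5 mm in from the bush's face.
- nogo_nose (a point): Centre of the flat nose of the no-go end, on the gauge's axis, 59 mm from the handle's middle.
- stand_seat (a point): Where the handle's middle lies when the gauge is home in its fixed stand: 50 mm above the bench; x along the gauge. The stand: blue base 154 x 66 x 10 mm, two white V rests 10 mm long, open upwards, tops about 50 mm up: 52 mm to +x for the go end, 49 mm to -x for the no-go end. Between them 90 mm is free for fingers.
- pin: Steel pivot pin, 25 mm in diameter, 88 mm long, lying in a white parts tray (150 x 110 x 28 mm); a bystander.
- old_bush: Worn old bush, copper-coloured, 38 mm in diameter, 42 mm tall, standing in the parts tray; a bystander.
- lever: The cutter's removed lever: flat steel bar with black round grip, about 470 mm long, lying on the bench; a bystander.
- spanner: Spanner, 190 mm long, lying on the bench; a bystander.
- spare_grid: Spare knife grid, 112 x 112 x 14 mm steel frame, lying flat on the bench; a bystander.
- grease_tin: White grease tin with yellow lid, 72 mm in diameter, 60 mm tall, standing on the bench; a bystander.
Things that resemble listed ones, but are neither listed nor needed, are in the scene too. What is shaped like the gauge but pink or purple is not meant.

How it is judged:
By the outcome, as a careful person would: the job done as asked, in the order asked, and still so for the second after the job is handed in, with the robot touching nothing.
It also fails if it takes over 72 s, if anything falls off the work surface, if the arm or the gripper's body presses on something with over 40 N, if the wrist force passes 120 N, or if a joint passes its speed limit or range.

## Working session

There is one attempt and no reset: what is moved stays moved. The work goes in short steps, Python scripts to look and compute and a tool call to move; the robot and the scene stay as the last step left them, time stands still between calls to the robot, and variables do not carry over. Pictures are saved under pics/ and viewed, and the job is handed in when it is done.

Besides the shell and the picture viewer there is one more tool, called after "Request:" as name(argument=value, ...) on one line, values as JSON. arm_command: Moves the arm, as the interface text tells. Its arguments: {"type":"object","properties":{"plan":{"type":"array"}},"required":["plan"]}

```bash
ls; mkdir -p pics; python3 - <<'E'
from rig import readout, eyes
import cv2,numpy as np
s=readout.sense(); print(s)
for n in ["side","top","wrist"]:
    c=eyes.read_camera(n); cv2.imwrite(f"pics/{n}0.png",c["frame"][:,:,::-1])
    print(n,{k:np.round(v,4).tolist() for k,v in c.items() if k!="frame"})
E
```

```text
pics
{'clock': 0.0, 'joint_pos': array([-1.21764108,  0.3329245 , -0.06466921,  1.46093165,  0.02157722,
        1.34987125, -0.08848715]), 'joint_velocities': array([-0.00108267, -0.0018704 ,  0.00076834,  0.00151175, -0.00095814,
       -0.00104569,  0.00046502]), 'joint_torque': array([ 7.54075354e-04, -6.23247528e+01,  2.56955973e-02, -3.89894629e+01,
       -6.11316715e-02,  3.95148376e-02,  1.58785647e-04]), 'tool_pos': array([229.24813062, 581.07271818, 246.7255646 ]), 'tcp_rot': array([-0.39811559,  0.58499895,  0.39751249,  0.58417808]), 'wrist_force': array([0.78955813, 0.68478086, 0.92061949]), 'wrist_torque': array([ 0.00095428, -0.01045119,  0.02436338]), 'grip_width': 87.20915889196571}
side {'intrinsics': [[452.7957, 0.0, 316.9416], [0.0, 452.7957, 238.483], [0.0, 0.0, 1.0]], 'rvec': [0.1122, -2.7884, 1.3879], 'tvec': [518.4485, 119.5963, 1173.8535]}
top {'intrinsics': [[539.7959, 0.0, 320.4206], [0.0, 539.7959, 241.6576], [0.0, 0.0, 1.0]], 'rvec': [2.1516, -2.1988, 0.1264], 'tvec': [-8.075, 513.3708, 1597.1091]}
wrist {'intrinsics': [[410.8151, 0.0, 314.6325], [0.0, 410.8151, 234.3271], [0.0, 0.0, 1.0]], 'tool_from_camera': [[-0.0005, -0.2538, 0.9673, -136.4548], [0.001, -0.9673, -0.2538, 67.6456], [1.0, 0.0009, 0.0007, -0.4817], [0.0, 0.0, 0.0, 1.0]]}
```

View pics/side0.png

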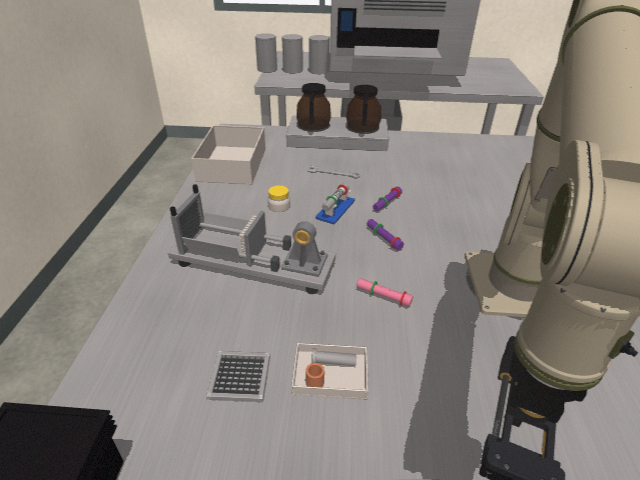

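View pics/top0.png

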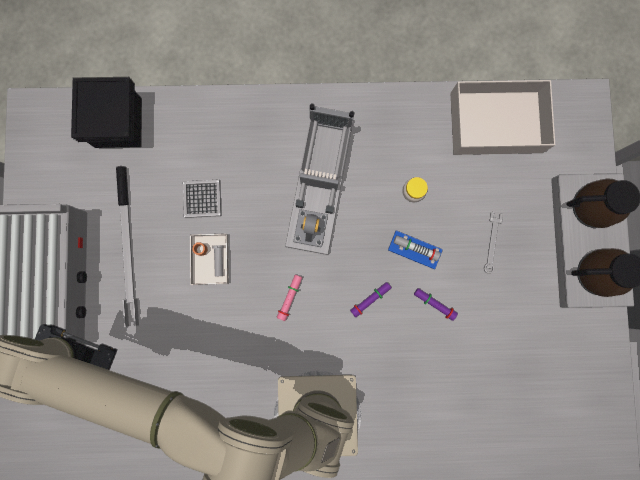

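View pics/wrist0.png

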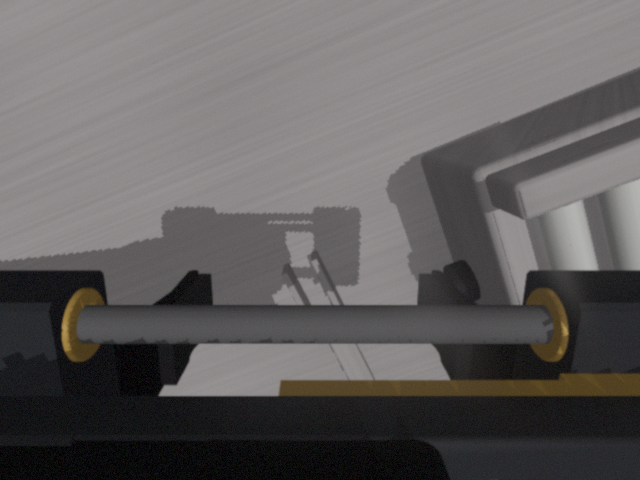

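The top view shows the gauge in its blue stand at about (415,250) and the boss at about (312,226). The pink and purple decoys lie nearer the base. I'll zoom in on these.

```bash
cat > h.py <<'E'
import cv2,numpy as np
from scipy.spatial.transform import Rotation as R
def cam(c,s=None):
    K=np.array(c["intrinsics"])
    if "rvec" in c:
        Rm=R.from_rotvec(np.ravel(c["rvec"])).as_matrix();t=np.ravel(c["tvec"])
        return K,Rm.T,-Rm.T@t      # K, world_from_cam R, centre
    T=np.array(c["tool_from_camera"]);Rt=R.from_quat(s["tcp_rot"]).as_matrix()
    return K,Rt@T[:3,:3],Rt@T[:3,3]+s["tool_pos"]
def ray(k,uv):
    K,Rm,C=k; d=Rm@np.linalg.solve(K,[uv[0],uv[1],1.]); return C,d/np.linalg.norm(d)
def onz(k,uv,z):
    C,d=ray(k,uv); return C+d*(z-C[2])/d[2]
def cross(r1,r2):
    A=np.stack([r1[1],-r2[1]],1); x=np.linalg.lstsq(A,r2[0]-r1[0],rcond=None)[0]
    p=r1[0]+x[0]*r1[1];q=r2[0]+x[1]*r2[1]; return (p+q)/2,np.linalg.norm(p-q)
def proj(k,P):
    K,Rm,C=k; p=K@(Rm.T@(np.asarray(P,float)-C)); return p[:2]/p[2]
E
python3 - <<'E'
import cv2,numpy as np
t=cv2.imread('pics/top0.png');s=cv2.imread('pics/side0.png')
a=cv2.resize(t[220:280,380:450],None,fx=5,fy=5,interpolation=cv2.INTER_CUBIC)
b=cv2.resize(t[185:265,275:345],None,fx=5,fy=5,interpolation=cv2.INTER_CUBIC)
c=cv2.resize(s[175:230,305:365],None,fx=5,fy=5,interpolation=cv2.INTER_CUBIC)
d=cv2.resize(s[210:290,265:340],None,fx=5,fy=5,interpolation=cv2.INTER_CUBIC)
o=np.zeros((800,800,3),np.uint8)
def put(i,y,x): o[y:y+i.shape[0],x:x+i.shape[1]]=i
put(a,0,0);put(b,0,400);put(c,400,0);put(d,400,400)
cv2.imwrite('pics/z0.png',cv2.resize(o,(600,600)))
E
```

```text
(no output)
```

View pics/z0.png

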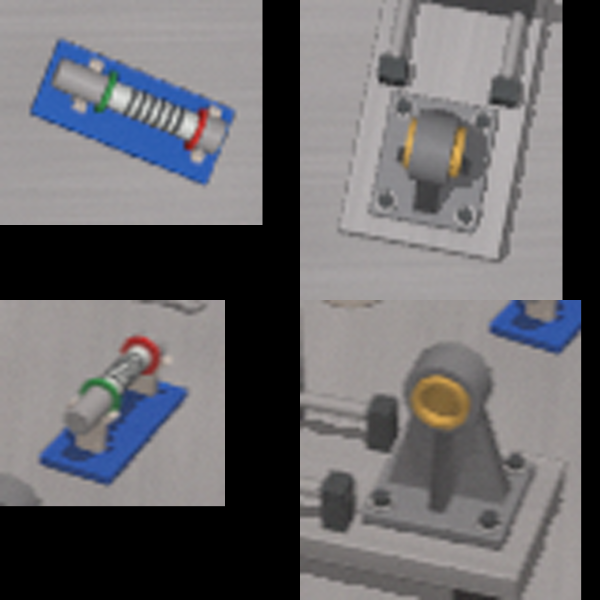

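```bash
cat > m1.py <<'E'
from h import *
from rig import eyes
def blob(m,x0,x1,y0,y1):
    k=np.zeros_like(m);k[y0:y1,x0:x1]=m[y0:y1,x0:x1]
    n,l,st,ce=cv2.connectedComponentsWithStats(k)
    i=1+np.argmax(st[1:,4]); return ce[i],st[i,4],(l==i)
def masks(bgr):
    h=cv2.cvtColor(bgr,cv2.COLOR_BGR2HSV)
    g=cv2.inRange(h,(45,90,40),(85,255,255)); r=cv2.inRange(h,(0,130,60),(6,255,255))|cv2.inRange(h,(174,130,60),(180,255,255))
    b=cv2.inRange(h,(105,130,60),(125,255,255)); y=cv2.inRange(h,(15,130,100),(28,255,255))
    return g,r,b,y
if __name__=="__main__":
    t=eyes.read_camera("top");s=eyes.read_camera("side");kt,ks=cam(t),cam(s)
    T=masks(t["frame"][:,:,::-1].copy());S=masks(s["frame"][:,:,::-1].copy())
    P=[]
    for i,n in ((0,"green"),(1,"red")):
        a=blob(T[i],380,450,220,280);b=blob(S[i],305,365,175,230)
        p,e=cross(ray(kt,a[0]),ray(ks,b[0]));P.append(p)
        print(n,a[0],a[1],b[0],b[1],p.round(1),e.round(1),onz(kt,a[0],53).round(1))
    d=P[0]-P[1];print(np.linalg.norm(d),np.degrees(np.arctan2(d[1],d[0])))
    a=blob(T[2],380,450,220,280);c,sz,ang=cv2.minAreaRect(np.argwhere(a[2])[:,::-1].astype(np.float32))
    box=cv2.boxPoints((c,sz,ang)); w=np.array([onz(kt,q,10) for q in box]);print("base",w.round(1).tolist(),onz(kt,c,10).round(1))
    # bush yellow
    a=blob(T[3],290,320,200,250);b=blob(S[3],290,320,220,250)
    m=T[3].copy();m[:200]=0;m[250:]=0;m[:,:290]=0;m[:,340:]=0
    n,l,st,ce=cv2.connectedComponentsWithStats(m);print(st.tolist(),ce.tolist())
    for q in ce[1:]: print(onz(kt,q,145).round(1))
    pts=np.argwhere(b[2])[:,::-1];print("side bush",b[0],b[1],cv2.fitEllipse(cv2.findContours(b[2].astype(np.uint8),0,1)[0][0]))
E
python3 m1.py
```

```text
green [408.15789474 244.21052632] 19 [332.69565217 198.47826087] 23 [ 494.8 -276.9   61.8] 3.2 [ 497.3 -278.5   53. ]
red [432.55555556 253.88888889] 18 [343.10714286 188.07142857] 28 [ 465.  -348.6   57.8] 3.3 [ 467.  -349.8   53. ]
77.76268260473648 67.40121726519857
base [[485.7, -222.8, 10.0], [545.3, -249.5, 10.0], [483.9, -389.5, 10.0], [424.7, -362.4, 10.0]] [ 484.8 -306.1   10. ]
[[0, 0, 640, 480, 307157], [303, 217, 3, 12, 12], [315, 219, 4, 13, 31]] [[319.5009164694277, 239.50211455379497], [303.75, 222.5], [316.51612903225805, 225.1290322580645]]
[555.7  28.  145. ]
[547.6  -7.6 145. ]
side bush [302.11688312 236.77922078] 154 ((302.1109619140625, 236.78460693359375), (12.16958236694336, 14.265824317932129), 123.84847259521484)
```

```bash
cat > st.py <<'E'
from h import *
from rig import readout
s=readout.sense();Rm=R.from_quat(s["tcp_rot"]).as_matrix()
print("t",round(float(s["clock"]),2),"tcp",s["tool_pos"].round(1),"w",round(s["grip_width"],1),"F",s["wrist_force"].round(2),"M",s["wrist_torque"].round(2))
print("R",Rm.round(3).tolist(),"j",s["joint_pos"].round(2))
E
cat > go.py <<'E'
# tool-frame numbers for target: go(x,y,z, yaw of tool y axis deg), tool down
from h import *
from rig import readout
def goal(p,yaw,s=None):
    s=s or readout.sense();Rm=R.from_quat(s["tcp_rot"]).as_matrix()
    y=np.array([np.cos(np.radians(yaw)),np.sin(np.radians(yaw)),0]);x=np.array([0,0,-1.]);z=np.cross(x,y)
    T=np.stack([x,y,z],1); rv=R.from_matrix(Rm.T@T).as_rotvec()
    d=Rm.T@(np.array(p)-s["tool_pos"]); return rv.round(4),d.round(1)
E
python3 st.py
```

```text
t 0.25 tcp [229.3 581.3 247.2] w 86.9 F [-0.14  0.15  0.13] M [-0.03 -0.03  0.  ]
R [[-0.0, -0.93, 0.367], [-0.001, 0.367, 0.93], [-1.0, -0.0, -0.001]] j [-1.22  0.33 -0.06  1.46  0.02  1.35 -0.09]
```

```bash
python3 - <<'E'
from go import *
print(goal((520,220,330),110));print(goal((535,-65,340),77.5))
E
```

```text
(array([ 8.46e-01, -5.00e-04,  3.00e-04]), array([ -82.7, -403. , -229.4]))
(array([ 1.4132e+00, -5.0000e-04,  4.0000e-04]), array([ -92.5, -521.5, -489. ]))
```

Request:
arm_command(plan=[0.84, 0, 0, -83, -403, -229, 87, 0.84, 0, 0, -83, -403, -229, 87, 0.84, 0, 0, -83, -403, -229, 87, 0.84, 0, 0, -83, -403, -229, 87, 0.84, 0, 0, -83, -403, -229, 87, 0.84, 0, 0, -83, -403, -229, 87, 0.84, 0, 0, -83, -403, -229, 87, 0.84, 0, 0, -83, -403, -229, 87, 1.41, 0, 0, -92, -521, -489, 87, 1.41, 0, 0, -92, -521, -489, 87, 1.41, 0, 0, -92, -521, -489, 87, 1.41, 0, 0, -92, -521, -489, 87])

```text
clock: 1.45
tool_pos: [510.0, 75.9, 330.7]
tcp_rot: [0.078, 0.703, -0.078, 0.703]
wrist_force: [1.4, 0.8, 0.2]
grip_width: 86.7
```

```bash
python3 st.py; python3 - <<'E'
from go import *
print(goal((535,-65,340),77.5))
E
```

```text
t 1.45 tcp [510.   75.9 330.7] w 86.7 F [1.37 0.79 0.16] M [-0.08  0.02 -0.02]
R [[0.0, 0.219, 0.976], [-0.0, 0.976, -0.219], [-1.0, -0.0, 0.0]] j [-0.67  0.04  0.45  1.63 -0.02  1.47 -0.44]
(array([-0.0028,  0.0001,  0.0001]), array([  -9.3, -132. ,   55.3]))
```

Request:
arm_command(plan=[0, 0, 0, -9, -132, 55, 87, 0, 0, 0, -9, -132, 55, 87, 0, 0, 0, -9, -132, 55, 87, 0, 0, 0, -9, -132, 55, 87, 0, 0, 0, -9, -132, 55, 87])

```text
clock: 1.95
tool_pos: [534.7, -65.9, 339.7]
tcp_rot: [0.079, 0.703, -0.079, 0.703]
wrist_force: [0.2, 1.9, 0.3]
grip_width: 87.0
```

```bash
cat > snap.py <<'E'
import sys,pickle
from h import *
from rig import readout,eyes
s=readout.sense();c=eyes.read_camera("wrist");n=sys.argv[1]
cv2.imwrite(f"pics/{n}.png",c["frame"][:,:,::-1]);pickle.dump((s,c),open(f"{n}.pkl","wb"))
E
python3 st.py; python3 snap.py w1
```

```text
t 1.95 tcp [534.7 -65.9 339.7] w 87.0 F [0.19 1.94 0.29] M [-0.08  0.03 -0.05]
R [[0.0, 0.222, 0.975], [-0.0, 0.975, -0.222], [-1.0, 0.0, 0.0]] j [-0.5   0.1   0.59  1.57 -0.06  1.49 -0.13]
```

View pics/w1.png

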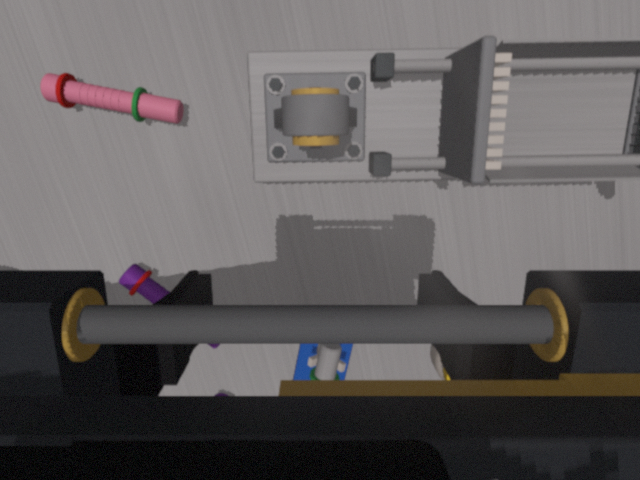

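```bash
python3 - <<'E'
import cv2
i=cv2.imread('pics/w1.png')[40:195,240:385]
cv2.imwrite('pics/z1.png',cv2.resize(i,None,fx=4,fy=4,interpolation=cv2.INTER_CUBIC)[:600])
E
```

```text
(no output)
```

View pics/z1.png

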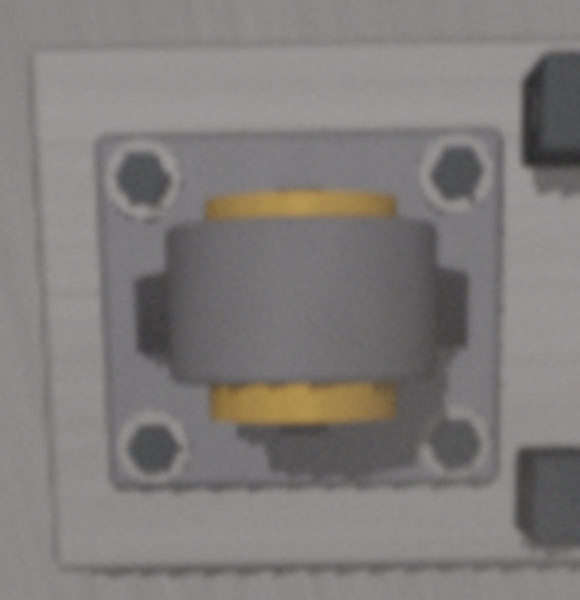

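```bash
python3 - <<'E'
import pickle
from h import *
s,c=pickle.load(open('w1.pkl','rb'));k=cam(c,s)
f=c["frame"][:,:,::-1].copy();h=cv2.cvtColor(f,cv2.COLOR_BGR2HSV)
y=cv2.inRange(h,(12,110,60),(30,255,255))
n,l,st,ce=cv2.connectedComponentsWithStats(y[:200]);
for q in range(1,n):
    if st[q,4]>20: print(st[q],ce[q].round(1))
g=cv2.cvtColor(f,cv2.COLOR_BGR2GRAY).astype(int)
for v in (100,108,115,122,130): print(v,g[v,262:372].tolist())
# base side edges: gradients along columns
gs=cv2.GaussianBlur(g.astype(np.float32),(5,5),0);gy=cv2.Sobel(gs,cv2.CV_32F,0,1);gx=cv2.Sobel(gs,cv2.CV_32F,1,0)
def line(rowlo,rowhi,us,sgn):
    P=[]
    for u in us:
        col=sgn*gy[rowlo:rowhi,u];i=int(np.argmax(col))
        P.append((u,rowlo+i))
    return np.array(P,float)
for lo,hi,a,b in ((42,60,265,365),(175,190,265,365),(45,58,390,440),(155,165,280,350),(68,78,290,345)):
    for sg in (1,-1):
        P=line(lo,hi,range(a,b,5),sg);vx,vy,x0,y0=cv2.fitLine(P.astype(np.float32),cv2.DIST_HUBER,0,.01,.01).ravel()
        print(lo,sg,np.degrees(np.arctan2(vy,vx)).round(2),y0.round(1),np.std(P[:,1]-(y0+(P[:,0]-x0)*vy/vx)).round(2))
E
```

```text
[292  88  46   6 209] [314.   90.7]
[293 136  45  10 376] [314.7 140.4]
100 [146, 143, 126, 113, 114, 120, 123, 123, 123, 124, 122, 123, 125, 122, 123, 122, 122, 123, 116, 95, 81, 83, 84, 90, 91, 94, 96, 100, 99, 101, 104, 105, 108, 108, 108, 109, 112, 112, 112, 112, 113, 112, 116, 117, 115, 116, 116, 119, 115, 118, 116, 117, 117, 116, 117, 114, 116, 118, 116, 117, 117, 115, 115, 113, 114, 110, 111, 109, 109, 108, 106, 107, 105, 105, 102, 102, 99, 99, 99, 96, 96, 95, 91, 88, 85, 81, 85, 106, 117, 121, 125, 121, 123, 122, 122, 122, 119, 122, 122, 121, 120, 115, 109, 114, 138, 145, 147, 147, 148, 147]
108 [147, 148, 138, 117, 111, 118, 121, 124, 123, 122, 120, 119, 115, 110, 106, 102, 99, 92, 88, 77, 79, 83, 85, 87, 91, 96, 97, 99, 100, 102, 103, 105, 106, 107, 109, 108, 110, 113, 113, 111, 114, 113, 115, 118, 118, 117, 118, 118, 118, 119, 119, 119, 117, 118, 117, 119, 116, 117, 119, 116, 114, 116, 113, 114, 111, 110, 109, 110, 108, 108, 108, 107, 105, 103, 103, 102, 102, 100, 99, 98, 95, 93, 94, 90, 86, 81, 74, 76, 78, 77, 79, 82, 81, 87, 96, 115, 120, 121, 120, 121, 118, 112, 108, 11
[... 1121 characters left out ...]
120, 117, 119, 117, 120, 116, 115, 110, 103, 93, 88, 86, 82, 80, 88, 91, 90, 98, 94, 99, 98, 99, 102, 105, 106, 109, 110, 109, 112, 110, 111, 113, 114, 114, 114, 114, 115, 117, 117, 118, 118, 115, 117, 115, 115, 118, 117, 113, 115, 115, 113, 114, 113, 112, 111, 110, 110, 109, 108, 108, 107, 106, 106, 104, 103, 104, 102, 99, 98, 98, 98, 95, 93, 91, 92, 86, 84, 81, 80, 83, 90, 93, 98, 114, 119, 122, 122, 121, 124, 121, 122, 122, 118, 110, 109, 129, 140, 143, 143, 146, 145, 143]
42 1 -0.82 51.6 0.27
42 -1 -1.29 48.0 3.46
175 1 -0.87 183.5 0.31
175 -1 -0.76 179.6 0.29
45 1 0.63 49.9 0.26
45 -1 3.97 56.4 1.32
155 1 -0.32 162.0 1.41
155 -1 -4.97 157.1 1.83
68 1 -1.29 75.3 0.28
68 -1 -0.63 71.9 0.3
```

```bash
cat > cut.py <<'E'
import pickle
from h import *
s,c=pickle.load(open('w1.pkl','rb'));k=cam(c,s)
f=c["frame"][:,:,::-1].copy()
g=cv2.cvtColor(f,cv2.COLOR_BGR2GRAY).astype(np.float32);gs=cv2.GaussianBlur(g,(5,5),0)
gy=cv2.Sobel(gs,cv2.CV_32F,0,1);gx=cv2.Sobel(gs,cv2.CV_32F,1,0)
def sub(a):
    i=int(np.argmax(a)); i=min(max(i,1),len(a)-2);p,q,r=a[i-1:i+2];return i+.5*(p-r)/(p-2*q+r+1e-9)
def rows(v,lo,hi,sg): return lo+sub(sg*gx[v,lo:hi])
def cols(u,lo,hi,sg): return lo+sub(sg*gy[lo:hi,u])
def ang(P,z):
    W=np.array([onz(k,p,z)[:2] for p in P],np.float32);vx,vy,x0,y0=cv2.fitLine(W,cv2.DIST_HUBER,0,.01,.01).ravel()
    res=(W-[x0,y0])@[-vy,vx]; a=np.degrees(np.arctan2(vy,vx));return a.round(2),(x0,y0),res.std().round(2)
print("far edge",ang([(u,cols(u,46,58,1)) for u in range(262,366,3)],40))
print("near edge",ang([(u,cols(u,174,187,-1)) for u in range(262,366,3)],40), ang([(u,cols(u,174,187,-1)) for u in range(262,440,3)],40))
print("foot far",ang([(u,cols(u,66,80,-1)) for u in range(292,344,3)],52))
print("left edge",ang([(rows(v,244,262,1),v) for v in range(60,175,3)],40))
print("foot L",ang([(rows(v,260,272,-1),v) for v in list(range(90,100))+list(range(130,140))],52))
print("foot R",ang([(rows(v,358,372,1),v) for v in list(range(85,145,3))],52))
for v in (89,91,93,137,139,141,143):
    a=rows(v,285,298,1);b=rows(v,331,345,-1)
    print("bush",v,round(a,2),round(b,2),onz(k,((a+b)/2,v),135).round(1), np.linalg.norm(onz(k,(a,v),137)-onz(k,(b,v),137)).round(1))
for v in (100,104,126,130):
    a=rows(v,275,288,-1);b=rows(v,342,356,1)
    print("boss",v,round(a,2),round(b,2),onz(k,((a+b)/2,v),137).round(1))
# yellow faces: outer edges; bush faces seen along column
for u in (308,312,316,320):print("yv",u,cols(u,83,92,1),cols(u,140,152,-1))
E
python3 cut.py
```

```text
far edge (np.float32(-11.78), (np.float32(554.3383), np.float32(73.02954)), np.float32(0.07))
near edge (np.float32(-11.88), (np.float32(529.0231), np.float32(-50.13747)), np.float32(0.11)) (np.float32(-11.91), (np.float32(568.5404), np.float32(-58.4501)), np.float32(1.06))
foot far (np.float32(-11.81), (np.float32(565.4623), np.float32(50.263657)), np.float32(0.06))
left edge (np.float32(78.37), (np.float32(491.43292), np.float32(25.73433)), np.float32(0.11))
foot L (np.float32(78.27), (np.float32(505.57938), np.float32(23.635027)), np.float32(0.05))
foot R (np.float32(77.95), (np.float32(603.54767), np.float32(2.8398187)), np.float32(1.48))
bush 89 289.35 333.25 [555.   29.1 135. ] 34.3
bush 91 294.2 334.95 [557.2  27.1 135. ] 31.9
bush 93 294.24 335.46 [557.1  25.6 135. ] 32.3
bush 137 294.6 332.73 [548.8  -7.1 135. ] 30.6
bush 139 294.73 333.22 [548.6  -8.7 135. ] 31.0
bush 141 294.93 336.59 [549.7 -10.5 135. ] 33.5
bush 143 294.85 336.65 [549.4 -12.1 135. ] 33.7
boss 100 280.72 349.04 [556.   20.3 137. ]
boss 104 280.74 349.08 [555.3  17.4 137. ]
boss 126 279.8 350.92 [552.   1. 137.]
boss 130 277.81 352.36 [551.1  -2.  137. ]
yv 308 87.79371 145.32469
yv 312 87.930275 145.2231
yv 316 87.82083 145.15213
yv 320 87.77282 145.03848
```

```bash
python3 - <<'E'
from cut import *
n=np.array([.2045,.9789,0])
for v in (87.8,145.2,):
  print(onz(k,(314.5,v),153)@n)
for v in (95,135):
  print('bossedge',onz(k,(314.5,v),162)@n)
from go import *
print(goal((454,-381,260),67))
E
```

```text
far edge (np.float32(-11.78), (np.float32(554.3383), np.float32(73.02954)), np.float32(0.07))
near edge (np.float32(-11.88), (np.float32(529.0231), np.float32(-50.13747)), np.float32(0.11)) (np.float32(-11.91), (np.float32(568.5404), np.float32(-58.4501)), np.float32(1.06))
foot far (np.float32(-11.81), (np.float32(565.4623), np.float32(50.263657)), np.float32(0.06))
left edge (np.float32(78.37), (np.float32(491.43292), np.float32(25.73433)), np.float32(0.11))
foot L (np.float32(78.27), (np.float32(505.57938), np.float32(23.635027)), np.float32(0.05))
foot R (np.float32(77.95), (np.float32(603.54767), np.float32(2.8398187)), np.float32(1.48))
bush 89 289.35 333.25 [555.   29.1 135. ] 34.3
bush 91 294.2 334.95 [557.2  27.1 135. ] 31.9
bush 93 294.24 335.46 [557.1  25.6 135. ] 32.3
bush 137 294.6 332.73 [548.8  -7.1 135. ] 30.6
bush 139 294.73 333.22 [548.6  -8.7 135. ] 31.0
bush 141 294.93 336.59 [549.7 -10.5 135. ] 33.5
bush 143 294.85 336.65 [549.4 -12.1 135. ] 33.7
boss 100 280.72 349.04 [556.   20.3 137. ]
boss 104 280.74 349.08 [555.3  17.4 137. ]
boss 126 279.8 350.92 [552.   1. 137.]
boss 130 277.81 352.36 [551.1  -2.  137. ]
yv 308 87.79371 145.32469
yv 312 87.930275 145.2231
yv 316 87.82083 145.15213
yv 320 87.77282 145.03848
141.27611022774195
99.52830828467211
bossedge 135.54612414187847
bossedge 107.31815043398043
(array([ 0.1806, -0.0003, -0.0002]), array([  79.4, -326.6,   -9.4]))
```

Request:
arm_command(plan=[0.18, 0, 0, 0, -180, -9, 87, 0.18, 0, 0, 0, -180, -9, 87, 0.18, 0, 0, 0, -180, -9, 87, 0.18, 0, 0, 79, -327, -9, 87, 0.18, 0, 0, 79, -327, -9, 87, 0.18, 0, 0, 79, -327, -9, 87, 0.18, 0, 0, 79, -327, -9, 87, 0.18, 0, 0, 79, -327, -9, 87, 0.18, 0, 0, 79, -327, -9, 87])

```text
clock: 2.9
tool_pos: [454.6, -380.6, 259.6]
tcp_rot: [0.141, 0.694, -0.14, 0.692]
wrist_force: [0.7, 0.2, 0.2]
grip_width: 87.1
```

```bash
python3 st.py; python3 snap.py w2
```

```text
t 2.9 tcp [ 454.6 -380.6  259.6] w 87.1 F [0.71 0.2  0.16] M [-0.02  0.07  0.02]
R [[-0.002, 0.39, 0.921], [0.001, 0.921, -0.39], [-1.0, 0.0, -0.002]] j [-0.04  0.32  0.83  1.57 -0.24  1.36  0.41]
```

View pics/w2.png

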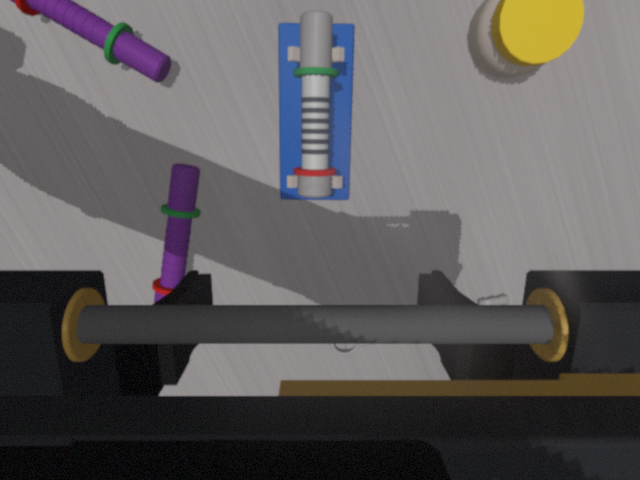

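```bash
python3 - <<'E'
import pickle
from h import *
from m1 import masks,blob
from go import goal
s,c=pickle.load(open('w2.pkl','rb'));k=cam(c,s)
f=c["frame"][:,:,::-1].copy();M=masks(f)
P=[]
for i,(y0,y1) in ((0,(50,95)),(1,(155,190))):
    ce,a,m=blob(M[i],285,345,y0,y1); rr=np.argwhere(m)
    u=(rr[:,1].min()+rr[:,1].max())/2; print(ce,a,rr.min(0),rr.max(0)); P.append(onz(k,(u,ce[1]),52))
    print(P[-1].round(1))
# handle & end edges per row
g=cv2.GaussianBlur(cv2.cvtColor(f,cv2.COLOR_BGR2GRAY),(3,3),0).astype(np.float32);gx=cv2.Sobel(g,cv2.CV_32F,1,0)
mid=[]
b=M[2]
for v in (25,30,35,85,90,110,130,145,155,160,185,190):
    row=np.where(b[v,270:360]>0)[0]+270
    L=row[row<314].max();Rr=row[row>316].min();mid.append(((L+Rr)/2,v));print(v,L,Rr)
W=np.array([onz(k,p,50)[:2] for p in mid],np.float32);vx,vy,x0,y0=cv2.fitLine(W,cv2.DIST_HUBER,0,.01,.01).ravel();print("axis yaw",np.degrees(np.arctan2(vy,vx)),x0,y0)
yb=np.argwhere(blob(b,270,360,10,210)[2])[:,::-1].astype(np.float32);rc=cv2.minAreaRect(yb);W=np.array([onz(k,q,10) for q in cv2.boxPoints(rc)]);print(W.round(1).tolist(),W.mean(0).round(1))
d=W[1]-W[0];e=W[2]-W[1];print(np.degrees(np.arctan2(d[1],d[0])),np.degrees(np.arctan2(e[1],e[0])))
d=P[0]-P[1];print(np.linalg.norm(d),np.degrees(np.arctan2(d[1],d[0])),(P[0]+P[1])/2)
E
```

```text
[315.75800712  70.98932384] 281 [ 68 294] [ 76 337]
[ 499.6 -279.    52. ]
[314.12785388 172.13242009] 219 [168 295] [175 334]
[ 468.2 -351.3   52. ]
25 299 333
30 299 333
35 299 333
85 300 331
90 300 331
110 300 331
130 300 331
145 300 331
155 300 330
160 300 332
185 285 345
190 296 333
axis yaw 66.76073 488.03613 -306.3816
[[485.5, -226.5, 10.0], [506.2, -234.6, 10.0], [450.4, -375.1, 10.0], [427.4, -366.1, 10.0]] [ 467.4 -300.6   10. ]
-21.525788327956608 -111.66363808308967
78.87485947209603 66.5373422471331 [ 483.90002834 -315.14420028   52.        ]
```

```bash
python3 - <<'E'
from go import *
print(goal((484,-315.2,110),66.65));print(goal((484,-315.2,56),66.65))
E
```

```text
(array([ 0.0089, -0.0008, -0.0009]), array([150.3,  70.5,   1.4]))
(array([ 0.0089, -0.0008, -0.0009]), array([204.3,  70.5,   1.4]))
```

Request:
arm_command(plan=[0.009, 0, 0, 60, 70.5, 1.4, 87, 0.009, 0, 0, 120, 70.5, 1.4, 87, 0.009, 0, 0, 150, 70.5, 1.4, 87, 0.009, 0, 0, 160, 70.5, 1.4, 87, 0.009, 0, 0, 170, 70.5, 1.4, 87, 0.009, 0, 0, 180, 70.5, 1.4, 87, 0.009, 0, 0, 190, 70.5, 1.4, 87, 0.009, 0, 0, 198, 70.5, 1.4, 87, 0.009, 0, 0, 204, 70.5, 1.4, 87, 0.009, 0, 0, 204, 70.5, 1.4, 87, 0.009, 0, 0, 204, 70.5, 1.4, 87])

```text
clock: 4.05
tool_pos: [484.1, -315.4, 56.6]
tcp_rot: [0.144, 0.693, -0.143, 0.692]
wrist_force: [0.4, 0.7, 0.6]
grip_width: 86.5
```

```bash
python3 st.py; python3 snap.py w3; python3 -c "
from go import *
print(goal((484,-315.2,56),66.65))"
```

```text
t 4.05 tcp [ 484.1 -315.4   56.6] w 86.5 F [0.36 0.74 0.65] M [-0.07  0.08  0.06]
R [[-0.0, 0.397, 0.918], [0.001, 0.918, -0.397], [-1.0, 0.001, -0.0]] j [-0.07  0.5   0.71  1.82 -0.38  0.97  0.39]
(array([-0.0003, -0.0001, -0.0009]), array([ 0.7,  0.2, -0.3]))
```

View pics/w3.png

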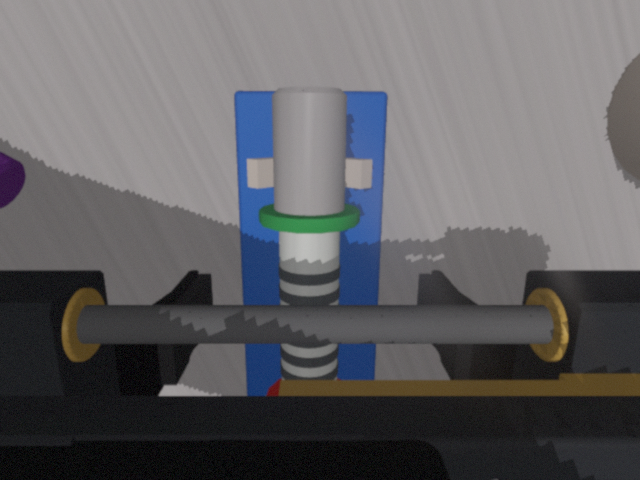

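The gauge's axis is at u≈310, and the finger midpoint is at u≈315, so I need to shift about 1.9 mm toward tool -z before closing.

Request:
arm_command(plan=[0, 0, 0, 0.6, -1, -2, 87, 0, 0, 0, 0.6, -1, -2, 87, 0, 0, 0, 0.6, -1, -2, 50, 0, 0, 0, 0.6, -1, -2, 32])

```text
clock: 4.5
tool_pos: [482.0, -315.6, 56.2]
tcp_rot: [0.144, 0.692, -0.143, 0.693]
wrist_force: [0.7, 0.2, -0.4]
grip_width: 77.7
```

```bash
python3 st.py; python3 snap.py w4
```

```text
t 4.5 tcp [ 482.  -315.6   56.2] w 77.7 F [ 0.72  0.18 -0.44] M [-0.1   0.09 -0.02]
R [[0.0, 0.397, 0.918], [0.001, 0.918, -0.397], [-1.0, 0.001, 0.0]] j [-0.07  0.49  0.71  1.82 -0.38  0.97  0.39]
```

View pics/w4.png

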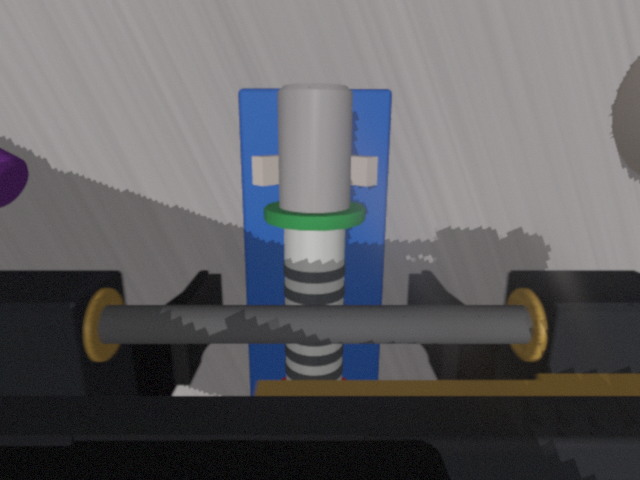

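Now it is centred, with the gauge at u≈315 between fingers at 222 and 408. Closing.

Request:
arm_command(plan=[0, 0, 0, 0, 0, 0, 28, 0, 0, 0, 0, 0, 0, 26, 0, 0, 0, 0, 0, 0, 24, 0, 0, 0, 0, 0, 0, 22, 0, 0, 0, 0, 0, 0, 18, 0, 0, 0, 0, 0, 0, 15, 0, 0, 0, 0, 0, 0, 10, 0, 0, 0, 0, 0, 0, 10, 0, 0, 0, 0, 0, 0, 10])

```text
clock: 5.45
tool_pos: [481.9, -315.5, 56.2]
tcp_rot: [0.144, 0.692, -0.143, 0.692]
wrist_force: [-0.6, 0.4, 1.4]
grip_width: 21.6
```

```bash
python3 st.py; python3 snap.py w5
```

```text
t 5.45 tcp [ 481.9 -315.5   56.2] w 21.6 F [-0.56  0.43  1.4 ] M [ 0.05  0.36 -0.01]
R [[0.0, 0.397, 0.918], [0.001, 0.918, -0.397], [-1.0, 0.001, -0.0]] j [-0.07  0.49  0.71  1.82 -0.38  0.97  0.39]
```

```bash
python3 -c "
from go import *
print(goal((481.9,-315.5,120),66.6));print(goal((526.3,-112,160),78.2))"
```

```text
(array([ 0.0006, -0.0004, -0.0011]), array([-63.8,   0.1,  -0. ]))
(array([-0.2019, -0.0003, -0.0011]), array([-103.6,  204.5,  -40. ]))
```

Request:
arm_command(plan=[0, 0, 0, -10, 0, 0, 10, 0, 0, 0, -30, 0, 0, 10, 0, 0, 0, -64, 0, 0, 10, -0.1, 0, 0, -104, 30, -10, 10, -0.2, 0, 0, -104, 70, -20, 10, -0.202, 0, 0, -104, 110, -30, 10, -0.202, 0, 0, -104, 150, -35, 10, -0.202, 0, 0, -104, 185, -40, 10, -0.202, 0, 0, -104, 204, -40, 10, -0.202, 0, 0, -104, 204, -40, 10, -0.202, 0, 0, -104, 204, -40, 10])

```text
clock: 6.6
tool_pos: [526.0, -112.8, 160.7]
tcp_rot: [0.073, 0.703, -0.072, 0.703]
wrist_force: [-0.7, -0.6, -2.1]
grip_width: 21.2
```

```bash
python3 st.py; python3 snap.py w6;python3 -c "
from go import *
print(goal((526.3,-112,141.2),78.2))"
```

```text
t 6.6 tcp [ 526.  -112.8  160.7] w 21.2 F [-0.75 -0.59 -2.12] M [-0.17  0.08 -0.03]
R [[0.0, 0.204, 0.979], [0.001, 0.979, -0.204], [-1.0, 0.001, -0.0]] j [-0.46  0.24  0.67  1.83 -0.16  1.13  0.06]
(array([-0.001 , -0.0001, -0.0006]), array([19.5,  1.6,  0.3]))
```

View pics/w6.png

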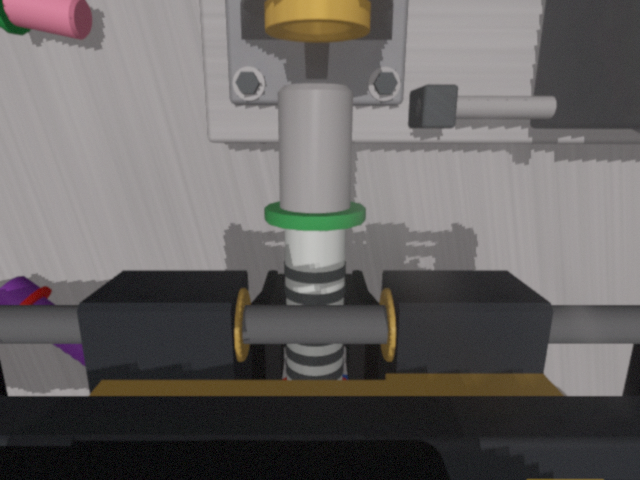

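The bush sits at u≈318 and the gauge axis at u≈315.5, so they are nearly in line. I'll go down to bore height and measure.

Request:
arm_command(plan=[0, 0, 0, 10, 0, 0, 10, 0, 0, 0, 19.5, 0, 0, 10, 0, 0, 0, 19.5, 0, 0, 10, 0, 0, 0, 19.5, 0, 0, 10])

```text
clock: 7.05
tool_pos: [525.3, -113.9, 140.7]
tcp_rot: [0.073, 0.704, -0.073, 0.703]
wrist_force: [-0.4, 0.1, -2.5]
grip_width: 21.2
```

```bash
cat > rel.py <<'E'
import sys,pickle
from h import *
s,c=pickle.load(open(sys.argv[1]+'.pkl','rb'))
f=c["frame"][:,:,::-1].copy();g=cv2.GaussianBlur(cv2.cvtColor(f,cv2.COLOR_BGR2GRAY),(3,3),0).astype(np.float32)
h=cv2.cvtColor(f,cv2.COLOR_BGR2HSV);y=cv2.inRange(h,(12,110,50),(32,255,255))
K=np.array(c["intrinsics"]);T=np.array(c["tool_from_camera"])
def tool(u,v,x):  # tool-frame point at tool x
    d=T[:3,:3]@np.linalg.solve(K,[u,v,1.]);return T[:3,3]+d*(x-T[0,3])/d[0]
for v in range(0,70,5):
    r=np.where(y[v,200:440]>0)[0]+200
    if len(r)>40: print("bush",v,r.min(),r.max(),"z",round(tool((r.min()+r.max())/2,v,6)[2],2))
b=np.argwhere(y[:120,300:332]>0);
if len(b): print("bush lowest v",b[:,0].max(),tool(316,b[:,0].max(),-13).round(1))
gx=cv2.Sobel(g,cv2.CV_32F,1,0)
for v in range(100,200,20):
    L=265+np.argmax(np.abs(gx[v,265:300]));Rr=335+np.argmax(np.abs(gx[v,335:370]))
    print("gauge",v,L,Rr,"z",round(tool((L+Rr)/2,v,0)[2],2))
E
python3 st.py; python3 snap.py w7;python3 rel.py w7
```

```text
t 7.05 tcp [ 525.3 -113.9  140.7] w 21.2 F [-0.42  0.12 -2.5 ] M [-0.07  0.1  -0.02]
R [[-0.001, 0.206, 0.979], [0.0, 0.979, -0.206], [-1.0, 0.0, -0.001]] j [-0.45  0.26  0.66  1.85 -0.18  1.09  0.08]
bush 0 257 378 z 2.1
bush 5 258 378 z 2.26
bush 10 258 377 z 2.11
bush 15 262 374 z 2.27
bush 20 272 364 z 2.28
bush 25 297 339 z 2.28
bush lowest v 26 [-13.   95.    1.6]
gauge 100 272 350 z 0.08
gauge 120 278 352 z 1.36
gauge 140 281 355 z 2.34
gauge 160 278 355 z 1.86
gauge 180 279 356 z 2.21
```

View pics/w7.png

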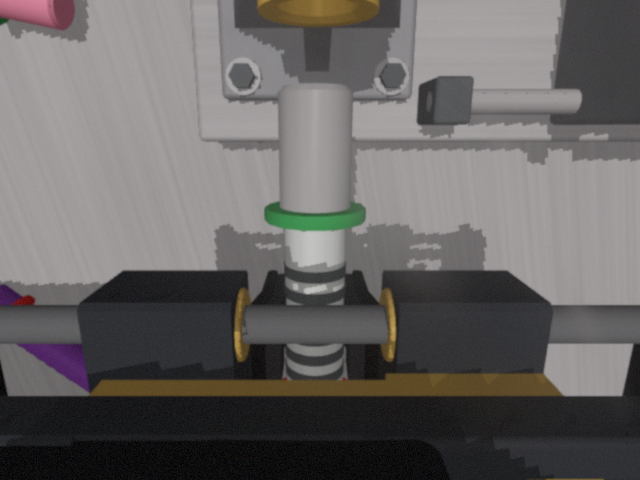

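```bash
python3 - <<'E'
import sys;sys.argv=['','w7']
from rel import *
m=cv2.inRange(h,(45,90,30),(85,255,255))
for v in range(204,230,3):
    r=np.where(m[v,230:400]>0)[0]+230
    if len(r): print(v,r.min(),r.max(),tool((r.min()+r.max())/2,v,6)[2].round(2))
w=cv2.inRange(h,(0,0,150),(180,60,255))
for v in (110,120,140,160,180,235,240,245,250): print(v,g[v,272:290].astype(int).tolist(),g[v,342:360].astype(int).tolist())
E
```

```text
bush 0 257 378 z 2.1
bush 5 258 378 z 2.26
bush 10 258 377 z 2.11
bush 15 262 374 z 2.27
bush 20 272 364 z 2.28
bush 25 297 339 z 2.28
bush lowest v 26 [-13.   95.    1.6]
gauge 100 272 350 z 0.08
gauge 120 278 352 z 1.36
gauge 140 281 355 z 2.34
gauge 160 278 355 z 1.86
gauge 180 279 356 z 2.21
204 271 278 -12.83
207 266 278 -13.74
210 265 283 -13.06
213 265 360 0.52
216 265 361 0.7
219 266 360 0.7
222 268 359 0.88
225 275 354 1.24
228 284 344 1.06
110 [160, 160, 160, 160, 158, 147, 130, 118, 117, 121, 125, 129, 132, 134, 136, 138, 140, 142] [134, 131, 130, 128, 126, 123, 120, 115, 111, 113, 127, 147, 158, 160, 161, 162, 162, 162]
120 [162, 162, 162, 161, 159, 149, 131, 119, 117, 121, 124, 128, 132, 135, 137, 139, 141, 141] [134, 132, 130, 128, 126, 124, 120, 115, 113, 118, 134, 152, 160, 161, 162, 162, 162, 162]
140 [114, 115, 115, 115, 114, 113, 112, 113, 116, 120, 125, 128, 132, 135, 137, 140, 142, 143] [134, 132, 129, 127, 126, 123, 120, 116, 112, 107, 105, 106, 107, 111, 116, 119, 121, 121]
160 [153, 152, 151, 152, 153, 151, 142, 129, 120, 121, 125, 128, 132, 135, 138, 139, 141
[... 327 characters left out ...]
, 109, 108, 108, 110, 119, 133, 145, 152, 157, 160] [138, 131, 122, 114, 111, 110, 110, 110, 110, 111, 111, 112, 113, 116, 121, 121, 118, 115]
240 [105, 106, 107, 108, 109, 109, 108, 108, 108, 108, 107, 109, 117, 130, 143, 151, 156, 160] [139, 131, 122, 114, 110, 109, 108, 108, 109, 109, 110, 111, 111, 110, 110, 111, 110, 110]
245 [150, 150, 148, 143, 139, 141, 143, 142, 135, 122, 112, 109, 114, 123, 133, 139, 146, 155] [138, 130, 120, 112, 108, 108, 108, 108, 108, 109, 109, 110, 111, 111, 111, 111, 110, 110]
250 [108, 107, 107, 106, 107, 108, 108, 109, 109, 108, 108, 107, 107, 109, 112, 116, 121, 132] [136, 129, 121, 113, 110, 109, 109, 108, 108, 108, 109, 109, 109, 109, 109, 110, 110, 109]
```

```bash
python3 - <<'E' | tail -20
import sys;sys.argv=['','w7']
from rel import *
import pickle
for n in ('w1','w2','w7'):
    s,c=pickle.load(open(n+'.pkl','rb'));print(n,np.round(c["intrinsics"],2).tolist(),np.round(c["tool_from_camera"],4).tolist())
for u,v in ((317.6,5),(315.25,110),(315.25,110),(314.4,237)): print(u,v,tool(u,v,6).round(2))
E
```

```text
bush 0 257 378 z 2.1
bush 5 258 378 z 2.26
bush 10 258 377 z 2.11
bush 15 262 374 z 2.27
bush 20 272 364 z 2.28
bush 25 297 339 z 2.28
bush lowest v 26 [-13.   95.    1.6]
gauge 100 272 350 z 0.08
gauge 120 278 352 z 1.36
gauge 140 281 355 z 2.34
gauge 160 278 355 z 1.86
gauge 180 279 356 z 2.21
w1 [[410.82, 0.0, 314.63], [0.0, 410.82, 234.33], [0.0, 0.0, 1.0]] [[-0.0011, -0.2525, 0.9676, -136.4555], [0.001, -0.9676, -0.2525, 68.1732], [1.0, 0.0007, 0.0013, 1.099], [0.0, 0.0, 0.0, 1.0]]
w2 [[410.82, 0.0, 314.63], [0.0, 410.82, 234.33], [0.0, 0.0, 1.0]] [[-0.001, -0.2523, 0.9677, -136.458], [0.001, -0.9677, -0.2523, 68.3762], [1.0, 0.0007, 0.0013, 1.1992], [0.0, 0.0, 0.0, 1.0]]
w7 [[410.82, 0.0, 314.63], [0.0, 410.82, 234.33], [0.0, 0.0, 1.0]] [[-0.0011, -0.2525, 0.9676, -136.4565], [0.001, -0.9676, -0.2525, 68.1558], [1.0, 0.0007, 0.0013, 1.0893], [0.0, 0.0, 0.0, 1.0]]
317.6 5 [  6.   105.12   2.14]
315.25 110 [ 6.   73.66  1.45]
315.25 110 [ 6.   73.66  1.45]
314.4 237 [ 6.   29.99  1.2 ]
```

Request:
arm_command(plan=[0, 0, 0, -0.5, 4, 0.6, 10, 0, 0, 0, -0.5, 8, 0.6, 10, 0, 0, 0, -0.5, 10, 0.6, 10, 0, 0, 0, -0.5, 10, 0.6, 10])

```text
clock: 7.5
tool_pos: [528.4, -103.6, 141.6]
tcp_rot: [0.073, 0.703, -0.073, 0.703]
wrist_force: [0.6, -0.1, -3.5]
grip_width: 21.2
```

```bash
python3 st.py; python3 snap.py w8;python3 rel.py w8; python3 -c "
from go import *
print(goal((526.3,-112,141.2),78.2))"
```

```text
t 7.5 tcp [ 528.4 -103.6  141.6] w 21.2 F [ 0.64 -0.14 -3.51] M [-0.05  0.09  0.04]
R [[-0.0, 0.205, 0.979], [0.001, 0.979, -0.205], [-1.0, 0.001, -0.0]] j [-0.46  0.26  0.66  1.85 -0.18  1.09  0.06]
bush 10 274 356 z 1.33
bush 15 260 371 z 1.49
bush 20 256 374 z 1.33
bush 25 256 374 z 1.33
bush 30 256 374 z 1.33
bush 35 256 374 z 1.34
bush 40 256 374 z 1.34
bush 45 257 374 z 1.5
bush 50 259 372 z 1.5
bush 55 275 358 z 1.83
bush lowest v 58 [-13.   86.8   1.6]
gauge 100 277 351 z 1.03
gauge 120 278 349 z 0.88
gauge 140 278 356 z 2.01
gauge 160 281 349 z 1.37
gauge 180 279 355 z 2.04
(array([-0.0009, -0.0002, -0.0004]), array([ 0.4, -8.3, -0.3]))
```

View pics/w8.png

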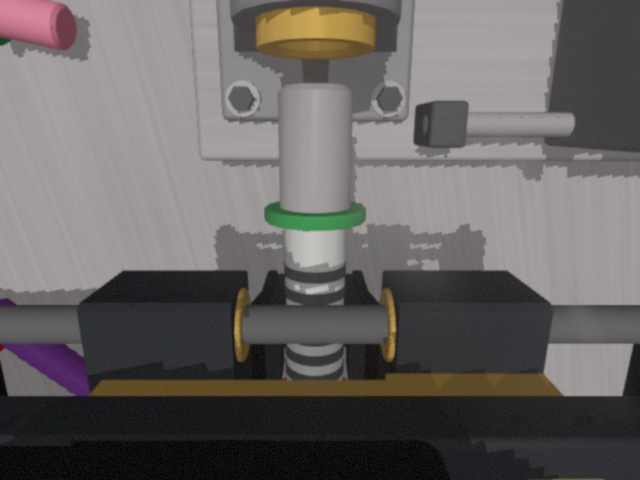

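Request:
arm_command(plan=[0, 0, 0, 0.3, 3, 0, 10, 0, 0, 0, 0.3, 6, 0, 10, 0, 0, 0, 0.3, 8, 0, 10, 0, 0, 0, 0.3, 9, 0, 10, 0, 0, 0, 0.3, 9, 0, 10])

```text
clock: 8.05
tool_pos: [530.2, -94.9, 141.3]
tcp_rot: [0.073, 0.703, -0.073, 0.703]
wrist_force: [0.5, 0.6, -2.4]
grip_width: 20.6
```

```bash
cat > f.py <<'E'
from h import *
from rig import readout
s=readout.sense();e=np.array([.9789,-.2045,0]);n=np.array([.2045,.9789,0]);p=s["tool_pos"];F=s["wrist_force"];Rm=R.from_quat(s["tcp_rot"]).as_matrix()
M=s["wrist_torque"]
print("t %.2f  x' %.2f n %.2f z %.2f | F x' %.1f n %.1f z %.1f | M x' %.2f n %.2f z %.2f | w %.1f | yaw %.2f pitch %.2f"%(s["clock"],p@e,p@n,p[2],F@e,F@n,F[2],M@e,M@n,M[2],s["grip_width"],np.degrees(np.arctan2(Rm[1,1],Rm[0,1])),np.degrees(Rm[2,1])))
E
python3 f.py
```

```text
t 8.05  x' 538.46 n 15.56 z 141.31 | F x' 0.3 n 0.7 z -2.4 | M x' -0.09 n 0.07 z 0.00 | w 20.6 | yaw 78.17 pitch 0.02
```

Request:
arm_command(plan=[0, 0, 0, 0, 1.5, 0, 10, 0, 0, 0, 0, 3, 0, 10, 0, 0, 0, 0, 4, 0, 10, 0, 0, 0, 0, 4, 0, 10])

```text
clock: 8.45
tool_pos: [531.1, -90.8, 141.3]
tcp_rot: [0.073, 0.703, -0.073, 0.703]
wrist_force: [-0.1, -0.2, -2.7]
grip_width: 21.2
```

```bash
python3 f.py
```

```text
t 8.45  x' 538.46 n 19.73 z 141.29 | F x' -0.1 n -0.2 z -2.7 | M x' -0.11 n 0.01 z -0.03 | w 21.2 | yaw 78.18 pitch 0.02
```

Request:
arm_command(plan=[0, 0, 0, 0, 1.5, 0, 10, 0, 0, 0, 0, 3, 0, 10, 0, 0, 0, 0, 4, 0, 10, 0, 0, 0, 0, 4, 0, 10])

```text
clock: 8.85
tool_pos: [532.0, -86.6, 141.3]
tcp_rot: [0.073, 0.703, -0.073, 0.703]
wrist_force: [0.4, -0.4, -2.2]
grip_width: 21.3
```

```bash
python3 f.py; python3 snap.py w9
```

```text
t 8.85  x' 538.46 n 23.99 z 141.27 | F x' 0.5 n -0.3 z -2.2 | M x' -0.13 n 0.07 z 0.05 | w 21.3 | yaw 78.20 pitch 0.03
```

View pics/w9.png

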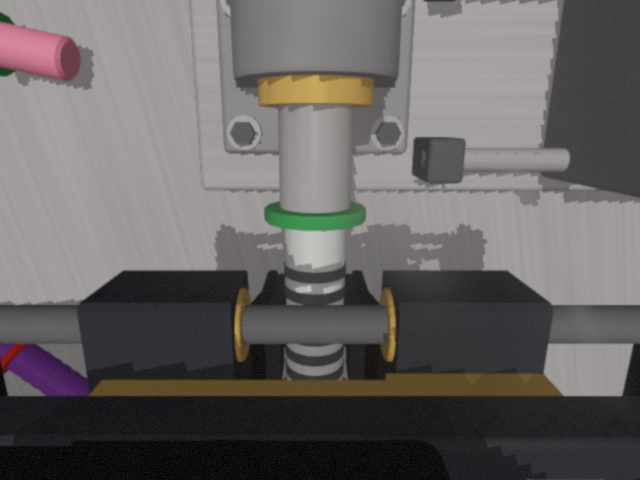

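The bush's front edge is at v≈104 and the nose, at v≈85, is already hidden inside it. There is no contact force yet, so I'll continue.

Request:
arm_command(plan=[0, 0, 0, 0, 2, 0, 10, 0, 0, 0, 0, 4, 0, 10, 0, 0, 0, 0, 6, 0, 10, 0, 0, 0, 0, 6, 0, 10])

```text
clock: 9.3
tool_pos: [533.3, -80.4, 141.3]
tcp_rot: [0.073, 0.703, -0.072, 0.703]
wrist_force: [0.6, 0.3, -3.2]
grip_width: 21.6
```

```bash
python3 f.py
```

```text
t 9.30  x' 538.47 n 30.32 z 141.27 | F x' 0.5 n 0.4 z -3.2 | M x' -0.13 n 0.05 z 0.01 | w 21.6 | yaw 78.22 pitch 0.03
```

Request:
arm_command(plan=[0, 0, 0, 0, 2, 0, 10, 0, 0, 0, 0, 4, 0, 10, 0, 0, 0, 0, 6, 0, 10, 0, 0, 0, 0, 8, 0, 10, 0, 0, 0, 0, 8, 0, 10])

```text
clock: 9.8
tool_pos: [535.0, -72.2, 141.3]
tcp_rot: [0.073, 0.704, -0.072, 0.703]
wrist_force: [0.3, -0.4, -3.1]
grip_width: 21.0
```

```bash
python3 f.py
```

```text
t 9.80  x' 538.44 n 38.73 z 141.25 | F x' 0.4 n -0.3 z -3.1 | M x' -0.11 n 0.02 z -0.02 | w 21.0 | yaw 78.25 pitch 0.04
```

Request:
arm_command(plan=[0, 0, 0, 0, 3, 0, 10, 0, 0, 0, 0, 6, 0, 10, 0, 0, 0, 0, 9, 0, 10, 0, 0, 0, 0, 11, 0, 10, 0, 0, 0, 0, 11, 0, 10])

```text
clock: 10.3
tool_pos: [537.3, -61.0, 141.2]
tcp_rot: [0.072, 0.704, -0.072, 0.703]
wrist_force: [0.4, 0.0, -3.2]
grip_width: 21.2
```

```bash
python3 f.py; python3 snap.py w10; python3 - <<'E'
import cv2
i=cv2.imread('pics/w10.png')[100:260,220:410];cv2.imwrite('pics/z10.png',cv2.resize(i,None,fx=3,fy=3,interpolation=cv2.INTER_CUBIC))
E
```

```text
t 10.30  x' 538.43 n 50.17 z 141.21 | F x' 0.4 n 0.1 z -3.2 | M x' -0.10 n 0.06 z 0.02 | w 21.2 | yaw 78.29 pitch 0.04
```

View pics/z10.png

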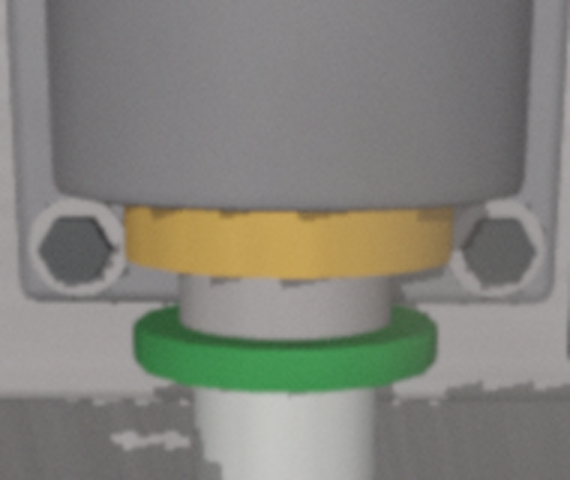

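Request:
arm_command(plan=[0, 0, 0, 0, 1.5, 0, 10, 0, 0, 0, 0, 3, 0, 10, 0, 0, 0, 0, 4, 0, 10, 0, 0, 0, 0, 4, 0, 10])

```text
clock: 10.75
tool_pos: [538.1, -57.1, 141.2]
tcp_rot: [0.072, 0.704, -0.072, 0.703]
wrist_force: [-0.3, -0.3, -3.1]
grip_width: 21.0
```

```bash
python3 f.py; python3 snap.py w11; python3 - <<'E'
import cv2
i=cv2.imread('pics/w11.png')[100:260,220:410];cv2.imwrite('pics/z11.png',cv2.resize(i,None,fx=3,fy=3,interpolation=cv2.INTER_CUBIC))
E
```

```text
t 10.75  x' 538.42 n 54.09 z 141.22 | F x' -0.2 n -0.3 z -3.1 | M x' -0.12 n 0.06 z 0.02 | w 21.0 | yaw 78.28 pitch 0.04
```

View pics/z11.png

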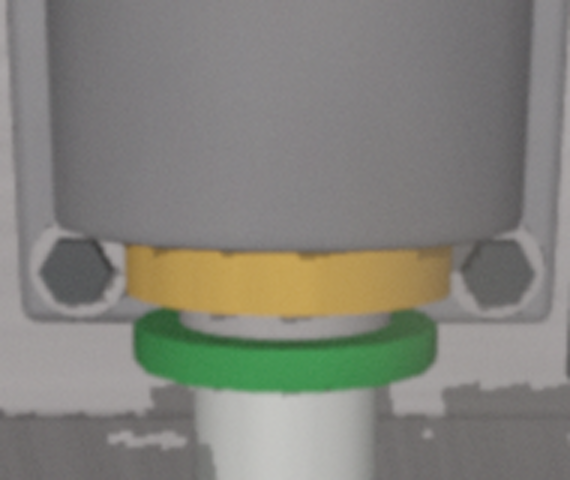

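Request:
arm_command(plan=[0, 0, 0, 0, 0.8, 0, 10, 0, 0, 0, 0, 1.5, 0, 10, 0, 0, 0, 0, 1.5, 0, 10])

```text
clock: 11.1
tool_pos: [538.4, -55.7, 141.2]
tcp_rot: [0.072, 0.704, -0.072, 0.703]
wrist_force: [0.0, 0.7, -2.9]
grip_width: 21.1
```

```bash
python3 f.py
```

```text
t 11.10  x' 538.41 n 55.56 z 141.24 | F x' -0.1 n 0.7 z -2.9 | M x' -0.13 n 0.04 z -0.01 | w 21.1 | yaw 78.28 pitch 0.04
```

Request:
arm_command(plan=[0, 0, 0, 0, 0.7, 0, 10, 0, 0, 0, 0, 0.7, 0, 10])

```text
clock: 11.3
tool_pos: [538.6, -54.9, 141.2]
tcp_rot: [0.072, 0.704, -0.072, 0.703]
wrist_force: [0.3, 0.1, -2.8]
grip_width: 21.0
```

```bash
python3 f.py
```

```text
t 11.30  x' 538.41 n 56.40 z 141.24 | F x' 0.3 n 0.2 z -2.8 | M x' -0.14 n 0.01 z 0.05 | w 21.0 | yaw 78.29 pitch 0.04
```

Request:
arm_command(plan=[0, 0, 0, 0, 0.5, 0, 10, 0, 0, 0, 0, 0.5, 0, 10])

```text
clock: 11.5
tool_pos: [538.7, -54.3, 141.2]
tcp_rot: [0.072, 0.704, -0.072, 0.703]
wrist_force: [0.1, -0.3, -2.6]
grip_width: 21.3
```

```bash
python3 f.py
```

```text
t 11.50  x' 538.42 n 57.03 z 141.25 | F x' 0.1 n -0.3 z -2.6 | M x' -0.13 n 0.04 z -0.02 | w 21.3 | yaw 78.30 pitch 0.05
```

Request:
arm_command(plan=[0, 0, 0, 0, 0.4, 0, 10, 0, 0, 0, 0, 0.4, 0, 10])

```text
clock: 11.7
tool_pos: [538.8, -53.8, 141.2]
tcp_rot: [0.072, 0.704, -0.072, 0.703]
wrist_force: [-0.1, -0.0, -3.3]
grip_width: 21.2
```

```bash
python3 f.py
```

```text
t 11.70  x' 538.41 n 57.48 z 141.23 | F x' -0.1 n -0.1 z -3.3 | M x' -0.08 n 0.06 z 0.05 | w 21.2 | yaw 78.30 pitch 0.05
```

```bash
python3 snap.py w12; python3 - <<'E'
import cv2
i=cv2.imread('pics/w12.png')[100:260,220:410];cv2.imwrite('pics/z12.png',cv2.resize(i,None,fx=3,fy=3,interpolation=cv2.INTER_CUBIC))
E
```

```text
(no output)
```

View pics/z12.png

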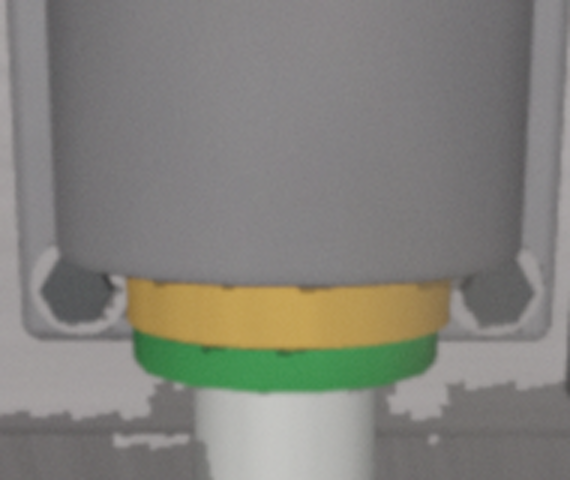

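Request:
arm_command(plan=[0, 0, 0, 0, 0.4, 0, 10, 0, 0, 0, 0, 0.4, 0, 10])

```text
clock: 11.95
tool_pos: [538.8, -53.5, 141.2]
tcp_rot: [0.072, 0.704, -0.072, 0.703]
wrist_force: [0.4, 0.4, -4.1]
grip_width: 21.1
```

```bash
python3 f.py
```

```text
t 11.95  x' 538.42 n 57.80 z 141.24 | F x' 0.4 n 0.4 z -4.1 | M x' -0.15 n 0.05 z 0.03 | w 21.1 | yaw 78.30 pitch 0.04
```

Request:
arm_command(plan=[0, 0, 0, 0, 0.4, 0, 10, 0, 0, 0, 0, 0.4, 0, 10])

```text
clock: 12.15
tool_pos: [538.8, -53.5, 141.2]
tcp_rot: [0.072, 0.704, -0.072, 0.703]
wrist_force: [0.6, -0.7, -4.0]
grip_width: 21.0
```

```bash
python3 f.py
```

```text
t 12.15  x' 538.40 n 57.86 z 141.20 | F x' 0.7 n -0.5 z -4.0 | M x' -0.54 n 0.04 z 0.02 | w 21.0 | yaw 78.28 pitch 0.02
```

Request:
arm_command(plan=[0, 0, 0, 0, 0.4, 0, 10, 0, 0, 0, 0, 0.4, 0, 10])

```text
clock: 12.35
tool_pos: [538.8, -53.4, 141.2]
tcp_rot: [0.072, 0.704, -0.072, 0.703]
wrist_force: [-1.0, -3.4, -2.1]
grip_width: 21.1
```

```bash
python3 f.py
```

```text
t 12.35  x' 538.40 n 57.89 z 141.19 | F x' -0.3 n -3.5 z -2.1 | M x' -0.69 n 0.05 z 0.06 | w 21.1 | yaw 78.26 pitch -0.01
```

Request:
arm_command(plan=[0, 0, 0, 0, 0.5, 0, 10, 0, 0, 0, 0, 0.7, 0, 10, 0, 0, 0, 0, 0.7, 0, 10])

```text
clock: 12.65
tool_pos: [538.8, -53.4, 141.1]
tcp_rot: [0.072, 0.704, -0.073, 0.703]
wrist_force: [-1.6, -5.6, -3.1]
grip_width: 20.9
```

```bash
python3 f.py; python3 snap.py w13; python3 - <<'E'
import cv2
i=cv2.imread('pics/w13.png')[100:260,220:410];cv2.imwrite('pics/z13.png',cv2.resize(i,None,fx=3,fy=3,interpolation=cv2.INTER_CUBIC))
E
```

```text
t 12.65  x' 538.34 n 57.90 z 141.13 | F x' -0.4 n -5.8 z -3.1 | M x' -1.11 n 0.11 z 0.06 | w 20.9 | yaw 78.22 pitch -0.05
```

View pics/z13.png

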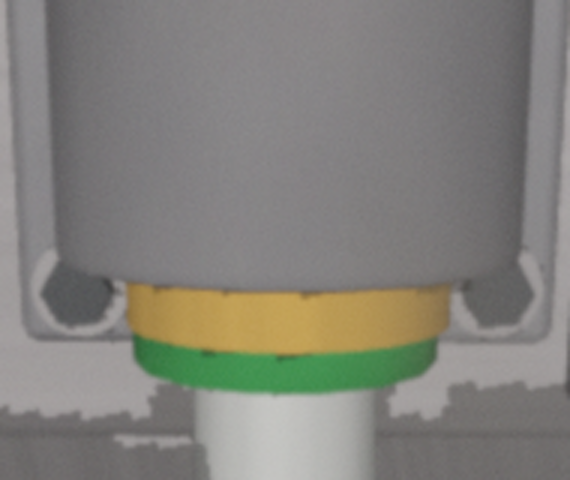

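The collar is seated: 5.8 N axial, hard stop at n=57.9, and no steel visible between the green collar and the bush. Now I'll draw it out.

Request:
arm_command(plan=[0, 0, 0, 0, -3, 0, 10, 0, 0, 0, 0, -7, 0, 10, 0, 0, 0, 0, -12, 0, 10, 0, 0, 0, 0, -17, 0, 10, 0, 0, 0, 0, -22, 0, 10, 0, 0, 0, 0, -27, 0, 10, 0, 0, 0, 0, -32, 0, 10, 0, 0, 0, 0, -32, 0, 10])

```text
clock: 13.5
tool_pos: [532.1, -85.7, 141.2]
tcp_rot: [0.073, 0.704, -0.073, 0.703]
wrist_force: [0.1, 1.0, -2.9]
grip_width: 21.1
```

```bash
python3 f.py
```

```text
t 13.50  x' 538.39 n 24.93 z 141.23 | F x' -0.1 n 1.0 z -2.9 | M x' -0.11 n 0.01 z 0.04 | w 21.1 | yaw 78.16 pitch -0.06
```

Request:
arm_command(plan=[0, 0, 0, 0, -8, 0, 10, 0, 0, 0, 0, -16, 0, 10, 0, 0, 0, 0, -24, 0, 10, 0, 0, 0, 0, -24, 0, 10, 0, 0, 0, -30, -24, 0, 10, 0, 0, 0, -60, -24, 0, 10, 0, 0, 0, -80, -24, 0, 10, 0, 0, 0, -80, -10, 0, 10, 0, 0, 0, -80, 20, 0, 10, 0, 0, 0, -80, 60, 0, 10, 0, 0, 0, -80, 100, 0, 10, 0, 0, 0, -80, 140, 0, 10])

```text
clock: 14.7
tool_pos: [560.4, 54.3, 219.6]
tcp_rot: [0.072, 0.704, -0.073, 0.703]
wrist_force: [0.6, -0.2, -2.4]
grip_width: 21.2
```

```bash
python3 f.py;python3 -c "
from go import *
print(goal((573.0,110.1,221),78.2));print(goal((573.0,110.1,141.2),78.2))"
```

```text
t 14.70  x' 537.45 n 167.76 z 219.62 | F x' 0.6 n -0.1 z -2.4 | M x' -0.05 n -0.08 z 0.00 | w 21.2 | yaw 78.20 pitch -0.06
(array([ 0.0001, -0.0021,  0.0011]), array([-1.4, 57.2,  0.9]))
(array([ 0.0001, -0.0021,  0.0011]), array([78.4, 57.3,  1.1]))
```

Request:
arm_command(plan=[0, -0.002, 0.001, -1, 30, 0.9, 10, 0, -0.002, 0.001, -1, 57, 0.9, 10, 0, -0.002, 0.001, 15, 57, 1, 10, 0, -0.002, 0.001, 40, 57, 1, 10, 0, -0.002, 0.001, 65, 57, 1, 10, 0, -0.002, 0.001, 78, 57, 1, 10, 0, -0.002, 0.001, 78, 57, 1, 10, 0, -0.002, 0.001, 78, 57, 1, 10, 0, -0.002, 0.001, 78, 57, 1, 10])

```text
clock: 15.6
tool_pos: [573.5, 110.1, 142.7]
tcp_rot: [0.073, 0.703, -0.072, 0.704]
wrist_force: [0.7, -0.6, -2.6]
grip_width: 21.4
```

```bash
python3 f.py;python3 -c "
from go import *
print(goal((573.0,110.1,141.2),78.2))
from rig import eyes
import cv2
cv2.imwrite('pics/s1.png',cv2.resize(eyes.read_camera('side')['frame'][150:330,200:400,::-1],None,fx=3,fy=3))"
```

```text
t 15.60  x' 538.92 n 225.07 z 142.73 | F x' 0.8 n -0.4 z -2.6 | M x' -0.12 n -0.00 z -0.01 | w 21.4 | yaw 78.20 pitch 0.06
(array([ 0.    ,  0.0014, -0.001 ]), array([ 1.5, -0.1, -0.5]))
```

View pics/s1.png

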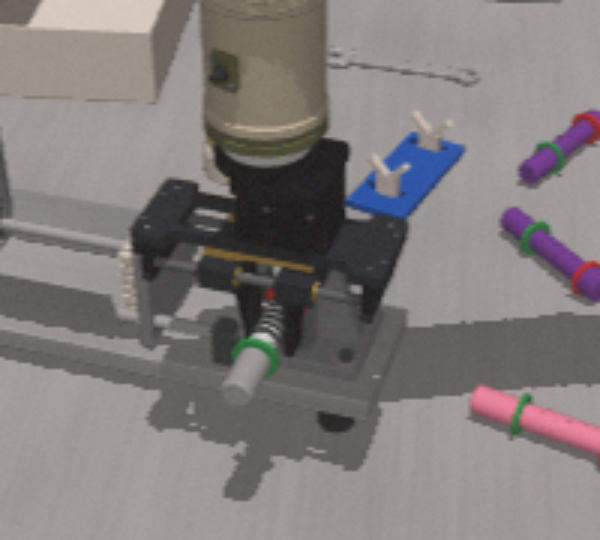

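The gauge is on the far side, with its green end pointing away and its red end toward the boss. Now I'll correct the pose and close in.

Request:
arm_command(plan=[0, 0.0014, -0.001, 1.5, -5, -0.5, 10, 0, 0.0014, -0.001, 1.5, -12, -0.5, 10, 0, 0.0014, -0.001, 1.5, -19, -0.5, 10, 0, 0.0014, -0.001, 1.5, -21, -0.5, 10, 0, 0.0014, -0.001, 1.5, -21, -0.5, 10, 0, 0.0014, -0.001, 1.5, -21, -0.5, 10])

```text
clock: 16.25
tool_pos: [568.8, 89.8, 141.3]
tcp_rot: [0.073, 0.703, -0.073, 0.703]
wrist_force: [0.1, -0.5, -3.4]
grip_width: 20.7
```

```bash
python3 f.py
```

```text
t 16.25  x' 538.39 n 204.18 z 141.28 | F x' 0.2 n -0.5 z -3.4 | M x' -0.11 n 0.03 z 0.02 | w 20.7 | yaw 78.20 pitch 0.02
```

Expected stop is at n≈197.4. I'll approach it in small steps.

Request:
arm_command(plan=[0, 0, 0, 0, -2, 0, 10, 0, 0, 0, 0, -4, 0, 10, 0, 0, 0, 0, -5, 0, 10, 0, 0, 0, 0, -5, 0, 10])

```text
clock: 16.65
tool_pos: [567.8, 84.7, 141.3]
tcp_rot: [0.073, 0.703, -0.073, 0.703]
wrist_force: [-0.2, 0.5, -3.6]
grip_width: 21.0
```

```bash
python3 f.py
```

```text
t 16.65  x' 538.46 n 198.99 z 141.30 | F x' -0.3 n 0.5 z -3.6 | M x' -0.14 n 0.05 z 0.04 | w 21.0 | yaw 78.19 pitch 0.01
```

Request:
arm_command(plan=[0, 0, 0, 0, -1, 0, 10, 0, 0, 0, 0, -1, 0, 10])

```text
clock: 16.85
tool_pos: [567.5, 83.6, 141.3]
tcp_rot: [0.073, 0.703, -0.073, 0.703]
wrist_force: [0.6, -0.0, -2.8]
grip_width: 21.1
```

```bash
python3 f.py
```

```text
t 16.85  x' 538.46 n 197.86 z 141.27 | F x' 0.6 n 0.1 z -2.8 | M x' -0.15 n 0.04 z -0.05 | w 21.1 | yaw 78.18 pitch 0.01
```

Request:
arm_command(plan=[0, 0, 0, 0, -0.6, 0, 10, 0, 0, 0, 0, -0.6, 0, 10])

```text
clock: 17.05
tool_pos: [567.6, 83.2, 141.4]
tcp_rot: [0.073, 0.703, -0.073, 0.704]
wrist_force: [1.5, 0.2, -3.0]
grip_width: 21.2
```

```bash
python3 f.py
```

```text
t 17.05  x' 538.61 n 197.55 z 141.41 | F x' 1.4 n 0.5 z -3.0 | M x' 0.16 n -0.11 z 0.06 | w 21.2 | yaw 78.19 pitch 0.04
```

Request:
arm_command(plan=[0, 0, 0, -0.1, -0.5, 0.15, 10, 0, 0, 0, -0.1, -0.5, 0.15, 10, 0, 0, 0, -0.1, -0.5, 0.15, 10])

```text
clock: 17.35
tool_pos: [567.7, 82.9, 141.5]
tcp_rot: [0.073, 0.703, -0.072, 0.704]
wrist_force: [1.6, 2.4, -2.5]
grip_width: 21.2
```

```bash
python3 f.py
```

```text
t 17.35  x' 538.80 n 197.30 z 141.53 | F x' 1.0 n 2.7 z -2.5 | M x' 0.34 n -0.22 z -0.02 | w 21.2 | yaw 78.21 pitch 0.05
```

Request:
arm_command(plan=[0, 0, 0, -0.1, -0.6, 0.15, 10, 0, 0, 0, -0.1, -0.7, 0.15, 10, 0, 0, 0, -0.1, -0.7, 0.15, 10])

```text
clock: 17.65
tool_pos: [567.8, 82.8, 141.6]
tcp_rot: [0.073, 0.703, -0.072, 0.704]
wrist_force: [2.7, 5.3, -4.3]
grip_width: 21.2
```

```bash
python3 f.py
```

```text
t 17.65  x' 538.89 n 197.13 z 141.63 | F x' 1.6 n 5.8 z -4.3 | M x' 0.96 n -0.13 z -0.01 | w 21.2 | yaw 78.23 pitch 0.09
```

Request:
arm_command(plan=[0, 0, 0, 0, -0.9, 0.15, 10, 0, 0, 0, 0, -1.0, 0.15, 10, 0, 0, 0, 0, -1.0, 0.15, 10])

```text
clock: 17.95
tool_pos: [567.7, 82.7, 141.7]
tcp_rot: [0.073, 0.703, -0.071, 0.704]
wrist_force: [2.2, 6.7, -4.6]
grip_width: 20.8
```

```bash
python3 f.py
```

```text
t 17.95  x' 538.85 n 197.05 z 141.69 | F x' 0.8 n 7.0 z -4.6 | M x' 1.28 n -0.06 z 0.02 | w 20.8 | yaw 78.28 pitch 0.15
```

Request:
arm_command(plan=[0.001, 0, -0.003, 0.1, -1.2, 0.05, 10, 0.001, 0, -0.003, 0.1, -1.4, 0.05, 10, 0.001, 0, -0.003, 0.1, -1.4, 0.05, 10])

```text
clock: 18.25
tool_pos: [567.7, 82.7, 141.7]
tcp_rot: [0.072, 0.703, -0.072, 0.704]
wrist_force: [2.6, 7.3, -4.6]
grip_width: 21.2
```

```bash
python3 f.py
```

```text
t 18.25  x' 538.83 n 197.06 z 141.67 | F x' 1.1 n 7.7 z -4.6 | M x' 1.53 n -0.21 z -0.02 | w 21.2 | yaw 78.29 pitch 0.07
```

Request:
arm_command(plan=[0.0005, 0, -0.002, 0.05, -1.6, 0.1, 10, 0.0005, 0, -0.002, 0.05, -1.75, 0.1, 10, 0.0005, 0, -0.002, 0.05, -1.75, 0.1, 10])

```text
clock: 18.55
tool_pos: [567.7, 82.7, 141.8]
tcp_rot: [0.072, 0.703, -0.071, 0.704]
wrist_force: [2.3, 9.3, -5.7]
grip_width: 21.3
```

```bash
python3 f.py
```

```text
t 18.55  x' 538.78 n 197.06 z 141.76 | F x' 0.4 n 9.5 z -5.7 | M x' 1.80 n -0.19 z 0.06 | w 21.3 | yaw 78.35 pitch 0.06
```

Request:
arm_command(plan=[0.002, 0, -0.0015, 0.2, -1.8, 0.05, 10, 0.002, 0, -0.0015, 0.2, -1.85, 0.05, 10, 0.002, 0, -0.0015, 0.2, -1.85, 0.05, 10, 0.002, 0, -0.0015, 0.2, -1.85, 0.05, 10, 0.002, 0, -0.0015, 0.2, -1.85, 0.05, 10, 0.002, 0, -0.0015, 0.2, -1.85, 0.05, 10])

```text
clock: 19.15
tool_pos: [567.6, 82.7, 141.8]
tcp_rot: [0.072, 0.703, -0.071, 0.704]
wrist_force: [2.7, 8.3, -4.9]
grip_width: 21.0
```

```bash
python3 f.py
```

```text
t 19.15  x' 538.76 n 197.04 z 141.75 | F x' 1.0 n 8.7 z -4.9 | M x' 1.81 n -0.18 z 0.09 | w 21.0 | yaw 78.32 pitch 0.10
```

Request:
arm_command(plan=[0.002, 0, -0.002, 0.15, -2.1, 0.05, 10, 0.002, 0, -0.002, 0.15, -2.1, 0.05, 10, 0.002, 0, -0.002, 0.15, -2.1, 0.05, 10, 0.002, 0, -0.002, 0.15, -2.1, 0.05, 10, 0.002, 0, -0.002, 0.15, -2.1, 0.05, 10, 0.002, 0, -0.002, 0.15, -2.1, 0.05, 10])

```text
clock: 19.75
tool_pos: [567.7, 82.7, 141.8]
tcp_rot: [0.073, 0.702, -0.071, 0.704]
wrist_force: [3.3, 10.2, -4.9]
grip_width: 21.1
```

```bash
python3 f.py; python3 -c "
from rig import eyes
import cv2
cv2.imwrite('pics/s2.png',cv2.resize(eyes.read_camera('side')['frame'][170:300,240:360,::-1],None,fx=4,fy=4,interpolation=2))";python3 f.py
```

```text
t 19.75  x' 538.77 n 197.02 z 141.83 | F x' 1.1 n 10.6 z -4.9 | M x' 1.99 n -0.27 z 0.07 | w 21.1 | yaw 78.31 pitch 0.12
t 19.80  x' 538.76 n 197.02 z 141.83 | F x' 1.3 n 10.0 z -4.3 | M x' 1.99 n -0.25 z 0.02 | w 21.2 | yaw 78.31 pitch 0.12
```

View pics/s2.png

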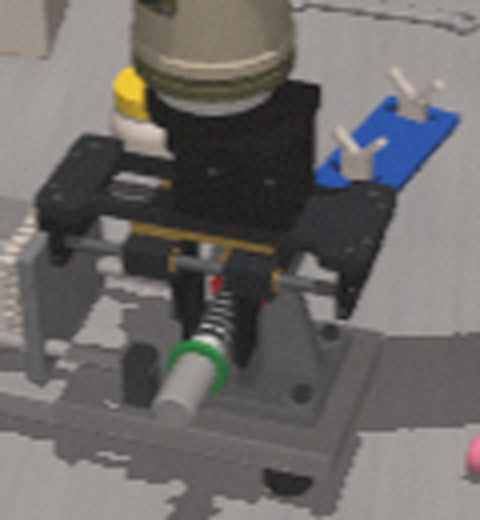

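About 10 N, stopped at n=197.0 (predicted 197.4), so it is refused. I'll hold for a full 1.2 s.

Request:
arm_command(plan=[0.002, 0, -0.002, 0.2, -2.1, 0.05, 10, 0.002, 0, -0.002, 0.2, -2.1, 0.05, 10, 0.002, 0, -0.002, 0.2, -2.1, 0.05, 10, 0.002, 0, -0.002, 0.2, -2.1, 0.05, 10, 0.002, 0, -0.002, 0.2, -2.1, 0.05, 10, 0.002, 0, -0.002, 0.2, -2.1, 0.05, 10, 0.002, 0, -0.002, 0.2, -2.1, 0.05, 10, 0.002, 0, -0.002, 0.2, -2.1, 0.05, 10, 0.002, 0, -0.002, 0.2, -2.1, 0.05, 10, 0.002, 0, -0.002, 0.2, -2.1, 0.05, 10, 0.002, 0, -0.002, 0.2, -2.1, 0.05, 10, 0.002, 0, -0.002, 0.2, -2.1, 0.05, 10])

```text
clock: 21.0
tool_pos: [567.7, 82.7, 141.8]
tcp_rot: [0.073, 0.702, -0.071, 0.705]
wrist_force: [3.3, 9.1, -5.6]
grip_width: 21.4
```

```bash
python3 f.py
```

```text
t 21.00  x' 538.78 n 197.01 z 141.84 | F x' 1.4 n 9.6 z -5.6 | M x' 2.00 n -0.32 z 0.08 | w 21.4 | yaw 78.30 pitch 0.15
```

Request:
arm_command(plan=[0, 0, 0, 0, 5, 0, 10, 0, 0, 0, 0, 15, 0, 10, 0, 0, 0, 0, 28, 0, 10, 0, 0, 0, -5, 30, 0, 10, 0, 0, 0, -40, 30, 0, 10, 0, 0, 0, -80, 30, 0, 10, 0, 0, 0, -82, 20, 0, 10, 0, 0, 0, -82, -20, 0, 10, 0, 0, 0, -82, -60, 0, 10, 0, 0, 0, -82, -100, 0, 10, 0, 0, 0, -82, -145, 0, 10, 0, 0, 0, -82, -190, 0, 10])

```text
clock: 22.2
tool_pos: [527.9, -105.3, 223.2]
tcp_rot: [0.073, 0.702, -0.071, 0.705]
wrist_force: [1.1, -0.4, -2.2]
grip_width: 21.0
```

```bash
python3 f.py;python3 -c "
from go import *
print(goal((481.9,-315.5,110),66.6))"
```

```text
t 22.20  x' 538.28 n 4.84 z 223.15 | F x' 1.2 n -0.2 z -2.2 | M x' -0.12 n -0.03 z 0.01 | w 21.0 | yaw 78.31 pitch 0.14
(array([ 0.2043,  0.0028, -0.0028]), array([ 112.6, -215.4,   -2.8]))
```

Request:
arm_command(plan=[0.05, 0.001, -0.001, 10, -40, 0, 10, 0.1, 0.003, -0.003, 20, -80, 0, 10, 0.15, 0.003, -0.003, 40, -120, 0, 10, 0.204, 0.003, -0.003, 70, -160, -2, 10, 0.204, 0.003, -0.003, 100, -195, -3, 10, 0.204, 0.003, -0.003, 112, -215, -3, 10, 0.204, 0.003, -0.003, 112, -215, -3, 10, 0.204, 0.003, -0.003, 112, -215, -3, 10, 0.204, 0.003, -0.003, 112, -215, -3, 10])

```text
clock: 23.1
tool_pos: [482.5, -314.2, 111.1]
tcp_rot: [0.143, 0.692, -0.143, 0.693]
wrist_force: [-0.2, -0.1, -2.7]
grip_width: 21.4
```

```bash
python3 st.py;python3 snap.py w14;python3 -c "
from go import *
print(goal((481.9,-315.5,75),66.6));print(goal((481.9,-315.5,56.2),66.6))"
```

```text
t 23.1 tcp [ 482.5 -314.2  111.1] w 21.4 F [-0.17 -0.12 -2.68] M [-0.1   0.05 -0.03]
R [[0.001, 0.396, 0.918], [0.0, 0.918, -0.396], [-1.0, 0.0, 0.001]] j [-0.12  0.42  0.76  1.79 -0.33  1.07  0.35]
(array([ 0.0021,  0.0008, -0.0005]), array([36.2, -1.7, -0.2]))
(array([ 0.0021,  0.0008, -0.0005]), array([55. , -1.7, -0.2]))
```

View pics/w14.png

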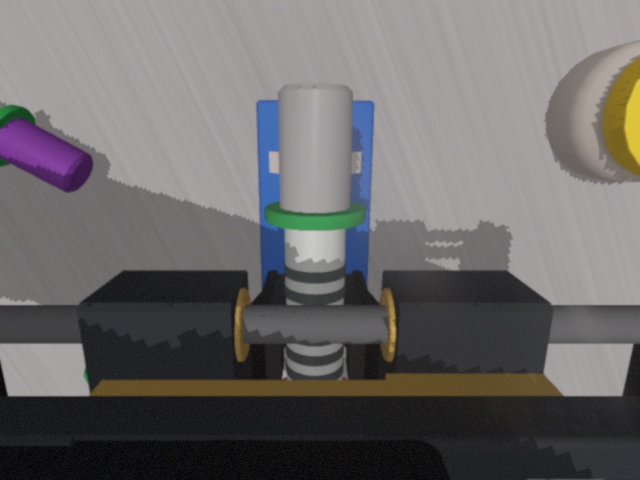

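The gauge sits unchanged in the grip (collar at v≈213, nose at v≈85) and is centred over the stand, so I'll lower it.

Request:
arm_command(plan=[0.002, 0.001, 0, 15, -1.7, -0.2, 10, 0.002, 0.001, 0, 30, -1.7, -0.2, 10, 0.002, 0.001, 0, 38, -1.7, -0.2, 10, 0.002, 0.001, 0, 44, -1.7, -0.2, 10, 0.002, 0.001, 0, 48, -1.7, -0.2, 10, 0.002, 0.001, 0, 50, -1.7, -0.2, 10, 0.002, 0.001, 0, 50, -1.7, -0.2, 10])

```text
clock: 23.85
tool_pos: [481.9, -315.6, 61.2]
tcp_rot: [0.144, 0.692, -0.143, 0.692]
wrist_force: [0.4, 0.9, -1.7]
grip_width: 21.1
```

```bash
python3 st.py;python3 -c "
from go import *
print(goal((481.9,-315.5,56.2),66.6))"
```

```text
t 23.85 tcp [ 481.9 -315.6   61.2] w 21.1 F [ 0.38  0.93 -1.68] M [-0.1   0.05 -0.01]
R [[-0.0, 0.397, 0.918], [0.0, 0.918, -0.397], [-1.0, 0.0, -0.0]] j [-0.08  0.49  0.72  1.82 -0.38  0.98  0.39]
(array([ 0.    , -0.0002, -0.0004]), array([ 5. ,  0.1, -0. ]))
```

Request:
arm_command(plan=[0, 0, 0, 2, 0, 0, 10, 0, 0, 0, 4, 0, 0, 10, 0, 0, 0, 4.9, 0, 0, 10, 0, 0, 0, 4.9, 0, 0, 10])

```text
clock: 24.25
tool_pos: [481.9, -315.6, 56.3]
tcp_rot: [0.144, 0.692, -0.143, 0.692]
wrist_force: [-0.7, 0.1, -2.7]
grip_width: 21.0
```

```bash
python3 st.py
```

```text
t 24.25 tcp [ 481.9 -315.6   56.3] w 21.0 F [-0.66  0.11 -2.72] M [-0.07  0.06 -0.  ]
R [[0.0, 0.397, 0.918], [0.0, 0.918, -0.397], [-1.0, 0.0, -0.0]] j [-0.08  0.5   0.72  1.82 -0.39  0.97  0.4 ]
```

Request:
arm_command(plan=[0, 0, 0, 0.4, 0, 0, 10, 0, 0, 0, 0.4, 0, 0, 10])

```text
clock: 24.45
tool_pos: [481.9, -315.6, 56.2]
tcp_rot: [0.144, 0.692, -0.143, 0.692]
wrist_force: [-2.1, 0.9, 1.4]
grip_width: 21.1
```

```bash
python3 st.py
```

```text
t 24.45 tcp [ 481.9 -315.6   56.2] w 21.1 F [-2.05  0.92  1.39] M [0.21 0.51 0.02]
R [[0.0, 0.397, 0.918], [0.001, 0.918, -0.397], [-1.0, 0.001, -0.0]] j [-0.08  0.5   0.72  1.82 -0.39  0.97  0.4 ]
```

Resting in the Vs: the load has transferred, with Fz going from -2.7 to +1.4. Now I'll open the fingers slowly.

Request:
arm_command(plan=[0, 0, 0, 0, 0, 0, 23, 0, 0, 0, 0, 0, 0, 26, 0, 0, 0, 0, 0, 0, 30, 0, 0, 0, 0, 0, 0, 36, 0, 0, 0, 0, 0, 0, 44, 0, 0, 0, 0, 0, 0, 56, 0, 0, 0, 0, 0, 0, 66, 0, 0, 0, 0, 0, 0, 66, 0, 0, 0, 0, 0, 0, 66])

```text
clock: 25.35
tool_pos: [481.9, -315.6, 56.2]
tcp_rot: [0.144, 0.692, -0.143, 0.692]
wrist_force: [-0.1, -0.4, 0.6]
grip_width: 63.5
```

```bash
python3 st.py; python3 snap.py w15
```

```text
t 25.35 tcp [ 481.9 -315.6   56.2] w 63.5 F [-0.11 -0.43  0.61] M [-0.08  0.08 -0.01]
R [[0.0, 0.397, 0.918], [0.001, 0.918, -0.397], [-1.0, 0.001, -0.0]] j [-0.08  0.5   0.72  1.82 -0.39  0.97  0.4 ]
```

View pics/w15.png

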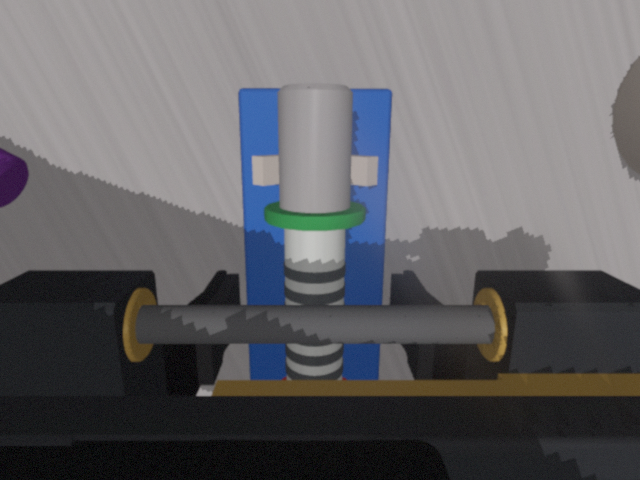

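The gauge lies just as it did before the grasp. I'll retreat straight up and check from all the cameras.

Request:
arm_command(plan=[0, 0, 0, -15, 0, 0, 70, 0, 0, 0, -40, 0, 0, 70, 0, 0, 0, -80, 0, 0, 70, 0, 0, 0, -120, -20, 0, 70, 0, 0, 0, -160, -40, 0, 70, 0, 0, 0, -204, -70, 0, 70, 0, 0, 0, -204, -70, 0, 70, 0, 0, 0, -204, -70, 0, 70, 0, 0, 0, -204, -70, 0, 70])

```text
clock: 26.3
tool_pos: [454.2, -378.9, 259.4]
tcp_rot: [0.144, 0.693, -0.143, 0.692]
wrist_force: [-0.1, -0.6, -0.6]
grip_width: 69.8
```

```bash
python3 st.py; python3 snap.py w16; python3 -c "
from rig import eyes
import cv2
t=eyes.read_camera('top')['frame'][:,:,::-1];s=eyes.read_camera('side')['frame'][:,:,::-1]
cv2.imwrite('pics/t3.png',t);cv2.imwrite('pics/s3.png',s)
import numpy as np
w=cv2.imread('pics/w16.png')
o=np.hstack([cv2.resize(w[0:220,220:420],(400,440)),cv2.resize(s[160:240,300:372],(396,440),interpolation=2)]);cv2.imwrite('pics/z16.png',o)"
```

```text
t 26.3 tcp [ 454.2 -378.9  259.4] w 69.8 F [-0.05 -0.58 -0.58] M [-0.04  0.05  0.01]
R [[-0.001, 0.396, 0.918], [0.002, 0.918, -0.396], [-1.0, 0.001, -0.001]] j [-0.05  0.32  0.84  1.57 -0.24  1.36  0.41]
```

View pics/z16.png

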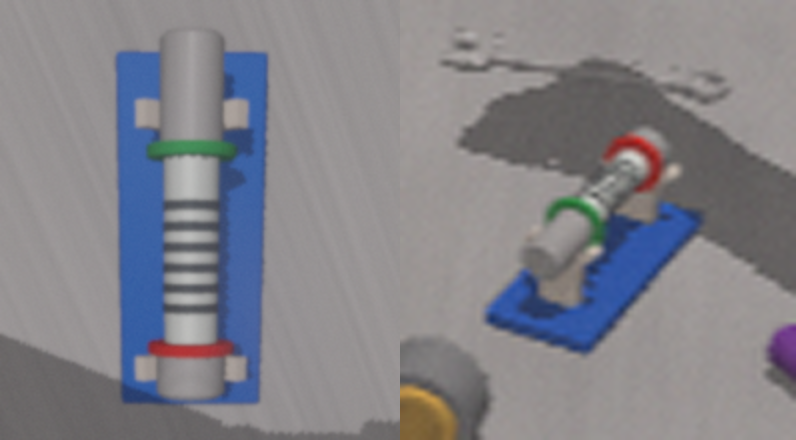

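View pics/t3.png

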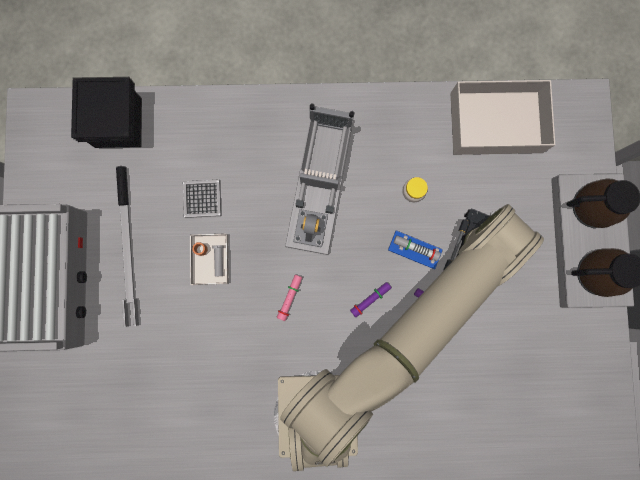

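The gauge lies level in both V rests with its green end the original way round, and everything else is where it was. The arm is clear, so I'll hand the job in.

```bash
python3 -c "
from rig import job
print(job.job_done())"
```

```text
the job is handed in; nothing more can be done
None
```

The bush passed both checks: the green go end went fully in and the red no-go end was refused. I handed the job in at about 26 s of the 72 s allowed; it reports no verdict.

- **Go end:** it slid into the near mouth with no measurable resistance. The green collar stopped hard against the bush at about 6 N, and the picture showed no gap. I then drew it out.
- **No-go end:** at the far mouth it stopped within 0.4 mm of the predicted depth. I held it for about 2.4 s at roughly 9 to 10.5 N. The highest axial reading was 10.6 N, against the 15 N limit. Up to about 3 N of sideways and vertical force came with it, and the gauge was within about 0.15° of square.
- **Gauge return:** the gauge is back in both V rests, the same way round as before. The wrist and side views after the fingers opened and the arm withdrew confirm this.
- **Bench:** the top view shows the other things where they lay, except one purple look-alike partly hidden under the arm. The arm is clear and touching nothing.

One check disagreed: the first wrist-camera position for the gauge was about 2 mm off sideways. I corrected it from the close-up before gripping and allowed for it at the bore.

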